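# Refill the chocolate tin and lift its outer lid for the date label

### The arm

A 7-joint arm with a two-finger parallel gripper is mounted at the origin on the work surface. World frame = base frame: x ahead of the robot, y to its left, z up, the work surface at z = 0. Lengths are in m, angles in rad, forces in N, time in s.
With the tool pointing down it reaches from about 0.4 to 0.925 m from the base axis. Payload 5.6 kg.
Tool frame: the origin (TCP) lies midway between the tips of the shut fingers; the grasp point (between the pads) lies 19 mm behind it (bot.grip_depth is the z of the grasp point in the tool frame, in m); z points along the fingers, y is the line along which they close (so a half turn about z gives the same grasp; the last joint's range is limited). The gripper opens to 85 mm and grips with 20 to 120 N. Pads are 22 mm wide; open, the fingers measure 114 mm over their backs; the gripper's body (76 mm by 85 mm) begins 54 mm behind the grasp point. The pads swing forward as they close: fully open they stand 13 mm farther back than shut.
Start: joints at [-1.229, 0.468, -0.012, 1.603, 0.006, 1.071, -0.056], TCP at [0.244, 0.602, 0.231] pointing down, gripper open.
Joint ranges: [-2.53, 2.53], [-0.31, 2.02], [-1.57, 1.55], [0.28, 2.44], [-1.29, 4.43], [0.15, 1.84], [-2.92, 2.92]. Speed limits (rad/s): [2.57, 2.57, 3.14, 3.14, 3.14, 3.14, 3.14].

### API

Orientations are given as a unit quaternion [x, y, z, w].
In Python, from bench import bot gives the robot as it stands.
- The arm moves only by the tool play_rows, never from a script. Its argument "targets" is a list of rows, each a list of 3 entries, a list of its own where there are three numbers: the shift along the tool's x, y, z in cm, then the turn, a rotation vector about the tool's x, y, z in degrees, then the closure, from 0 (fully open) to 1 (shut). In form: [[[x, y, z], [wx, wy, wz], fingers], ...]. A call has 1 to 5 rows; each row is the pose to reach, as a shift and turn from the pose commanded when the call began, along the tool's axes at that moment; what a row does not reach only later rows make up. A row lasts 1/8 s, in which the tool goes at most 62.5 mm and 10.7 degrees, less where a joint would pass 70% of its speed; a pose out of reach is approached as far as the arm can. A call with a gripper value outside its range is refused whole. The fingers move at their own pace and stop on an object; the grip force is fixed at half the most. Time passes only in rows, so rows that repeat a pose let the fingers close. It gives the time, the measured TCP pose, the force, the opening and the grip force at its end, in the units of the state.
- bot.observe(): the state, without advancing time (a new reading comes with each control period).
- bot.read_camera(name): name is "scene" or "top"; returns a dict with "image" (420x560x3 uint8, red, green, blue), "vfov" (degrees; the focal length in pixels is half the picture's height over the tangent of half this angle, whatever the lens; pixels are square), "cx", "cy" (the principal point, pixels), "extrinsics" (4x4, takes a point from camera to world coordinates). Camera axes: x right, y down, z forward; pixel columns grow to the right and rows downward; lengths in m; the calibration is good to about 2 mm. A picture is of the moment at which its call begins. There is no depth.
- bot.sign_off(): hands the job in; it is judged then, once.
The state is a dict: "time": time; "joint_pos": joint angles; "joint_velocities": joint speeds; "tau": joint torques, N m; "position": TCP position; "ee_rot": TCP orientation; "force": force on the tool from outside, world axes, zero at the start; "moment": the same for the moment, N m; "width": finger opening in m; "gripper_force": force on a finger pad.
Only numpy, scipy, OpenCV 4.12 (cv2) and the standard library are available. Lean on these libraries where they do the work, as an engineer would, in place of code of your own. Each camera call takes 0.05 s, during which the arm holds its last target. There are 200 camera calls.

### The job

Tip the six chocolates from the orange cup into the teal tin and stand the empty cup back upright on the table. Then pick up the lid set by the black collar of its inner lid, both lids nested together, lower it on to the tin without dropping it until the inner lid is fully home all round, and let go. Finally take off the outer lid alone by its knob, leaving the inner lid undisturbed on the tin ready for its date label, and finish while still holding the outer lid steady, well clear above the inner lid (at least 8 cm of gap); keep the tin standing and leave everything else on the table where it is.

Things in the scene. Friction and masses are not known exactly. Their poses are not given: they have to be found in the camera images.
- tin_mouth (a point): Teal tin with cream panels, open top, loose on the table, 0.4 kg. Outside 64 mm along its x, 104 mm along its y, 84 mm high; walls and floor 2.5 mm, so the mouth is 59 x 99 mm. Point: centre of the mouth at rim height; z up.
- cup_center (a point): The round orange plastic cup holding the chocolates, loose (about 80 g): 80 mm high, 58 mm across at the foot, 69 mm across at the rim, wall 3 mm. This point is on its axis, half-way up (40 mm above its underside); z points to its mouth. It is widest at the rim.
- inner_collar (a point): Inner lid, loose, 140 g; point: centre of its black collar (64 mm along x, 104 along y, 12 high). Below the collar a rubber plug 54.5 x 94.5 mm, 14 deep, lowest 8 mm stepped in to 48 x 88, enters the tin either way round; above it a white plate 46 x 86, 8 high. Collar rests on the tin's rim when home (point 6 mm above rim). Starts standing on the board on its plug, outer lid on top.
- outer_knob (a point): Outer lid, loose, 90 g: aluminium cap 57 (x) x 97 (y) x 16 mm, open below, rests unfastened on the inner lid's collar (which juts out 3.5 mm all round) with 2.5 mm play round the white plate. Point: centre of its wooden bar knob (18 x 50 mm, 14 high, on a stem 6 mm over the cap), 29 mm above the cap's lower edge, 35 mm above the collar's centre when nested. Lifting it lifts this lid only.
- board: White plastic cutting board, fixed, 130 mm along x, 170 mm along y, 12 mm thick, with the lid set standing on it. Origin at the centre of its underside, on the table.
- choc1_center (a point): Gold foil-wrapped chocolate ball 1 of 6, 22 mm in diameter, about 10 g, smooth, rolls freely; its centre. All six start in the cup.
- choc2_center (a point): Gold foil-wrapped chocolate ball 2 of 6, 22 mm in diameter, about 10 g, smooth, rolls freely; its centre. All six start in the cup.
- choc3_center (a point): Gold foil-wrapped chocolate ball 3 of 6, 22 mm in diameter, about 10 g, smooth, rolls freely; its centre. All six start in the cup.
- choc4_center (a point): Gold foil-wrapped chocolate ball 4 of 6, 22 mm in diameter, about 10 g, smooth, rolls freely; its centre. All six start in the cup.
- choc5_center (a point): Gold foil-wrapped chocolate ball 5 of 6, 22 mm in diameter, about 10 g, smooth, rolls freely; its centre. All six start in the cup.
- choc6_center (a point): Gold foil-wrapped chocolate ball 6 of 6, 22 mm in diameter, about 10 g, smooth, rolls freely; its centre. All six start in the cup.
- mug: Bystander: blue mug with a handle on its +y side, 80 mm across, 95 mm high, loose. Origin at the centre of its underside.
- jar: Bystander: closed amber glass jar with a yellow lid, 68 mm across, 105 mm high, loose. Origin at the centre of its underside.
- label_roll: Bystander: roll of white date labels lying flat, 68 mm across, 30 mm high, loose. Origin at the centre of its underside.
- coffee_can: Bystander: dark red round coffee can with a black lid, 101 mm across, 131 mm high, loose. Origin at the centre of its underside.
There are look-alikes about, which are no part of the job. Of the things that look like the part that bears cup_center, the largest one is meant.

How it is judged:
By the outcome, as a careful person would: the job done as asked, in the order asked, and still so for the second after the job is handed in, while the arm keeps its last pose, push and grip.
It also fails if it takes over 72 s, if anything falls off the work surface, if the arm or the gripper's body presses on something with over 40 N, if the wrist force passes 120 N, or if a joint passes its speed limit or range.

## Working session

There is one attempt and no reset: what is moved stays moved. The work goes in short steps, Python scripts to look and compute and a tool call to move; the robot and the scene stay as the last step left them, time stands still between calls to the robot, and variables do not carry over. Pictures are saved under pics/ and viewed, at most 10 in all, crops included, and the job is handed in when it is done.

Besides the shell and the picture viewer there is one more tool, called as name(argument=value, ...), one argument or row to a line, values as JSON. play_rows: Moves the arm, as the interface text tells. Its arguments: {"type":"object","properties":{"targets":{"type":"array","items":{"type":"array"}}},"required":["targets"]}

```bash
mkdir -p pics; ls; python3 - <<'E'
from bench import bot
import cv2,numpy as np
s=bot.observe(); print(s['position'],s['ee_rot'],s['width'],bot.grip_depth)
np.set_printoptions(precision=4,suppress=True)
for n in('scene','top'):
    c=bot.read_camera(n); cv2.imwrite(f'pics/{n}0.png',c['image'][:,:,::-1]); print(n,c['vfov'],c['cx'],c['cy'],c['extrinsics'])
E
```

```text
pics
[0.24381579 0.60191455 0.23028733] [ 1.91261028e-01  9.81538780e-01 -9.08709216e-04 -1.29356448e-04] 0.08534726538769254 -0.0187
scene 54.88514772634321 286.81125736023307 209.73041117880345 [[ 0.0695  0.5893 -0.8049  1.5917]
 [ 0.9974 -0.0243  0.0683 -0.0667]
 [ 0.0207 -0.8075 -0.5895  0.8155]
 [ 0.      0.      0.      1.    ]]
top 50.908176219791564 281.360486674587 213.98267401023605 [[-0.0033 -0.9748  0.2232  0.3696]
 [-1.      0.0028 -0.003   0.0014]
 [ 0.0023 -0.2232 -0.9748  1.0977]
 [ 0.      0.      0.      1.    ]]
```

View pics/scene0.png

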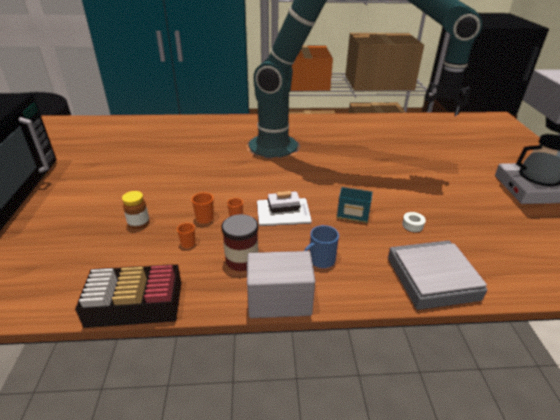

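View pics/top0.png

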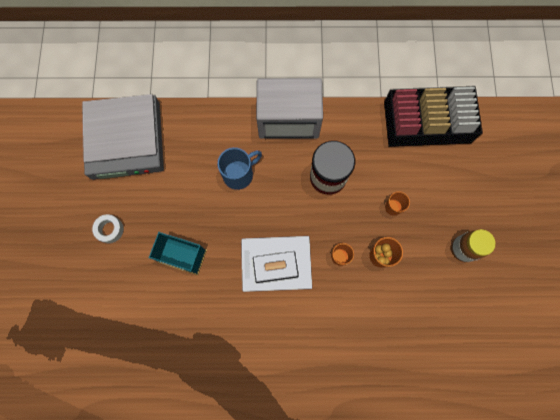

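Orange candidates in the top view are (387,252), (342,255) and (397,204). The one at (387,252) is the widest and holds the gold balls, so it fits. The tin is at (178,253), and the lid set is on the board at (275,266). I'll confirm with one enlarged crop.

```bash
python3 - <<'E'
import cv2,numpy as np
t=cv2.imread('pics/top0.png')[195:300,140:440]; s=cv2.imread('pics/scene0.png')[170:260,160:420]
t=cv2.resize(t,(800,280),interpolation=cv2.INTER_CUBIC); s=cv2.resize(s,(800,277),interpolation=cv2.INTER_CUBIC)
cv2.imwrite('pics/crop1.png',np.vstack([t,s]))
E
cat > h.py <<'E'
from bench import bot
import cv2,numpy as np
from scipy.spatial.transform import Rotation as R
np.set_printoptions(precision=4,suppress=True)
def f(c): return c['image'].shape[0]/2/np.tan(np.radians(c['vfov'])/2)
def proj(c,P):
    E=c['extrinsics'];p=(np.atleast_2d(P)-E[:3,3])@E[:3,:3]
    return np.c_[c['cx']+f(c)*p[:,0]/p[:,2],c['cy']+f(c)*p[:,1]/p[:,2]]
def hit(c,uv,z):
    uv=np.atleast_2d(np.array(uv,float));E=c['extrinsics']
    d=np.c_[(uv[:,0]-c['cx'])/f(c),(uv[:,1]-c['cy'])/f(c),np.ones(len(uv))]@E[:3,:3].T
    return E[:3,3]+d*((z-E[2,3])/d[:,2])[:,None]
def pose():
    s=bot.observe();return np.array(s['position']),R.from_quat(s['ee_rot'])
def move(p,Rt=None):
    "shift cm (tool axes), turn deg to reach world TCP p, rotation Rt"
    q,r=pose();print('shift',r.inv().apply(np.array(p)-q)*100,'turn',(r.inv()*Rt).as_rotvec(degrees=True) if Rt is not None else '')
def down(a):
    "tool down, y axis (closing) at world angle a deg"
    y=np.array([np.cos(np.radians(a)),np.sin(np.radians(a)),0]);z=np.array([0,0,-1.]);return R.from_matrix(np.c_[np.cross(y,z),y,z])
E
python3 - <<'E'
from h import *
c=bot.read_camera('top');im=c['image']
hsv=cv2.cvtColor(im,cv2.COLOR_RGB2HSV)
def win(m,x0,x1,y0,y1):
    k=np.zeros_like(m);k[y0:y1,x0:x1]=m[y0:y1,x0:x1];return k
teal=win(cv2.inRange(hsv,(80,90,20),(100,255,255)),140,215,225,280)
print('teal',cv2.minAreaRect(cv2.findNonZero(teal)))
wood=im[330,480];print(wood, im[252,374],im[262,275],im[275,256],im[240,250],im[270,280])
wh=win(cv2.inRange(hsv,(0,0,140),(179,60,255)),230,320,225,300)
r=cv2.minAreaRect(cv2.findNonZero(wh));print('board',r);print(hit(c,cv2.boxPoints(r),.012))
kn=win(cv2.inRange(hsv,(3,80,90),(22,255,255)),258,292,255,277)
r=cv2.minAreaRect(cv2.findNonZero(kn));print('knob',r);print(hit(c,cv2.boxPoints(r),.012+.014+.006+.035+.007))
bl=win(cv2.inRange(hsv,(0,0,0),(179,255,60)),245,305,245,290)
r=cv2.minAreaRect(cv2.findNonZero(bl));print('black',r);print(hit(c,cv2.boxPoints(r),.038))
print(R.from_quat(bot.observe()['ee_rot']).as_matrix())
E
```

```text
teal ((176.9499969482422, 252.1500244140625), (50.596439361572266, 28.144268035888672), 18.434947967529297)
[137  89  53] [195 111  46] [161 128  99] [201 203 208] [205 207 212] [204 206 211]
board ((275.7209777832031, 263.30328369140625), (53.120574951171875, 69.52300262451172), 87.61405944824219)
[[ 0.5565  0.1017  0.012 ]
 [ 0.5633 -0.0716  0.012 ]
 [ 0.4324 -0.0747  0.012 ]
 [ 0.426   0.094   0.012 ]]
knob ((274.8699951171875, 265.0899963378906), (6.9296464920043945, 20.36467742919922), 81.8698959350586)
[[ 0.4872  0.0383  0.074 ]
 [ 0.4937 -0.0086  0.074 ]
 [ 0.4778 -0.0108  0.074 ]
 [ 0.4713  0.0359  0.074 ]]
black ((277.03173828125, 279.21588134765625), (0.5528771877288818, 40.44732666015625), 81.63410949707031)
[[ 0.4466  0.0567  0.038 ]
 [ 0.4602 -0.0387  0.038 ]
 [ 0.4589 -0.0388  0.038 ]
 [ 0.4453  0.0565  0.038 ]]
[[-0.9268  0.3755 -0.0004]
 [ 0.3755  0.9268 -0.0014]
 [-0.0001 -0.0014 -1.    ]]
```

View pics/crop1.png

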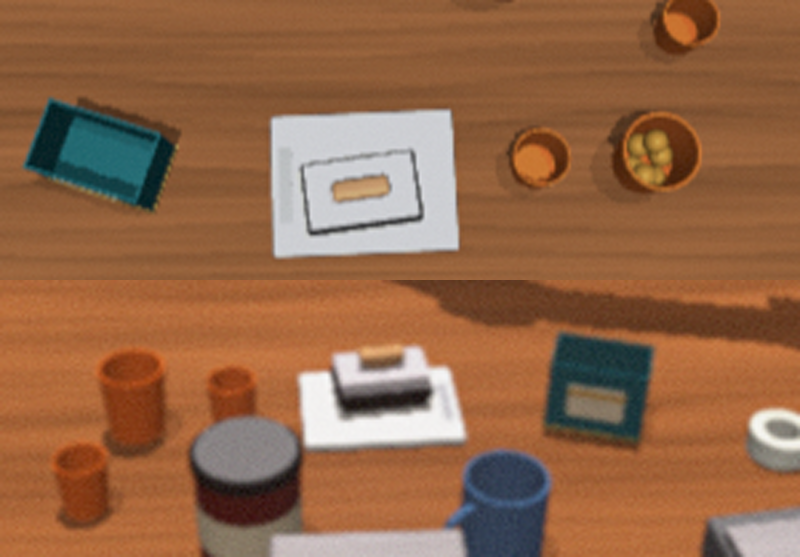

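The crop shows that the big cup, crop (661,151), is the widest and the only one with balls in it. The empty cups at (540,158) and (688,22) are smaller look-alikes. The tin is at the left, and the lid set stands on the board, yawed about 8°.

```bash
cat >> h.py <<'E'
def box(x,y,yaw,hx,hy,z0,z1):
    a=np.radians(yaw);q=np.array([[sx*hx,sy*hy] for sx,sy in((-1,-1),(1,-1),(1,1),(-1,1))])@np.array([[np.cos(a),np.sin(a)],[-np.sin(a),np.cos(a)]])+[x,y]
    return np.vstack([np.c_[q,np.full(4,z)] for z in(z0,z1)])
def sil(c,P,k=8):
    m=np.zeros((420*2,560*2),np.uint8);uv=proj(c,P)*2+.5
    cv2.fillConvexPoly(m,np.round(cv2.convexHull(uv.astype(np.float32))*2**4).astype(np.int32),255,shift=4);return cv2.resize(m,(560,420),interpolation=cv2.INTER_AREA)/255.
def hullmask(m):
    o=np.zeros_like(m);n,l,st,_=cv2.connectedComponentsWithStats(m);b=1+np.argmax(st[1:,4]);cv2.fillConvexPoly(o,cv2.convexHull(cv2.findNonZero((l==b).astype(np.uint8))),1);return o
def circ(x,y,r,z,n=40):
    t=np.linspace(0,2*np.pi,n);return np.c_[x+r*np.cos(t),y+r*np.sin(t),np.full(n,z)]
E
python3 - <<'E'
from h import *
from scipy.optimize import minimize
T=bot.read_camera('top');S=bot.read_camera('scene')
def mask(c,lo,hi,w):
    hsv=cv2.cvtColor(c['image'],cv2.COLOR_RGB2HSV);m=cv2.inRange(hsv,lo,hi);k=np.zeros_like(m);x0,x1,y0,y1=w;k[y0:y1,x0:x1]=m[y0:y1,x0:x1];return hullmask((k>0).astype(np.uint8))
def fit(model,x0,obs,st):
    g=lambda x:sum(np.abs(sil(c,model(x))-m).sum() for c,m in obs)
    r=minimize(g,x0,method='Nelder-Mead',options=dict(initial_simplex=np.vstack([x0]+[np.array(x0)+np.eye(len(x0))[i]*st[i] for i in range(len(x0))])));print(r.x,r.fun,[m.sum() for c,m in obs]);return r.x
mt=mask(T,(80,90,15),(105,255,255),(140,215,225,280));ms=mask(S,(80,80,15),(105,255,255),(325,385,180,230))
p=hit(T,(177,250),.084)[0];tm=lambda x:box(x[0],x[1],x[2],.032,.052,0,.084)
for o in([(T,mt)],[(S,ms)],[(T,mt),(S,ms)]): tx=fit(tm,[p[0],p[1],-15],o,[.01,.01,8])
# cup
cm=lambda x:np.vstack([circ(x[0],x[1],.029,0),circ(x[0],x[1],.0345,.08)])
for c,uv in((T,(387.9,251.6)),(S,(202.9,198))): print('cup',hit(c,uv,.08))
x=T['image'][252,365:412];print(cv2.cvtColor(T['image'][252:253,365:412],cv2.COLOR_RGB2HSV)[0,:,1])
hs=cv2.cvtColor(T['image'],cv2.COLOR_RGB2HSV)[...,1];
mc=mask(T,(0,185,0),(30,255,255),(365,412,230,275));cx=fit(cm,list(hit(T,(388,251.6),.08)[0][:2]),[(T,mc)],[.01,.01])
v=[]
for c in(T,S):
    i=np.ascontiguousarray(c['image'][:,:,::-1])
    i=cv2.resize(i,None,fx=4,fy=4)
    d=lambda P,col:cv2.polylines(i,[np.int32(proj(c,P)*4+2)],True,col,1)
    b=tm(tx);d(b[:4],(0,255,255));d(b[4:],(0,255,0));b=cm(cx);d(b[:40],(255,255,0));d(b[40:],(255,0,0))
    b=box(.4825,.0137,8,.032,.052,.026,.038);d(b[:4],(0,0,255));d(b[4:],(255,0,255))
    v.append(i)
A=v[0][880:1160,560:1660];B=v[1][700:930,740:1540]
cv2.imwrite('pics/ov.png',np.vstack([cv2.resize(A,(800,204)),B]))
E
```

```text
[  0.5157   0.2481 -18.7653] 80.32549019607843 [np.uint64(1440)]
[  0.5054   0.2524 -18.6871] 164.6078431372549 [np.uint64(878)]
[  0.5158   0.2475 -17.8614] 257.6980392156863 [np.uint64(1440), np.uint64(878)]
cup [[ 0.5123 -0.2488  0.08  ]]
cup [[ 0.5131 -0.2446  0.08  ]]
[158 157 157 157 156 184 219 197 207 191 198 185 179 175 172 176 175 183
 181 182 174 172 170 159 171 174 177 202 208 215 205 223 217 206 203 222
 200 188 169 152 157 153 151 152 155 149 151]
[ 0.5136 -0.2489] 35.800000000000004 [np.uint64(801)]
```

View pics/ov.png

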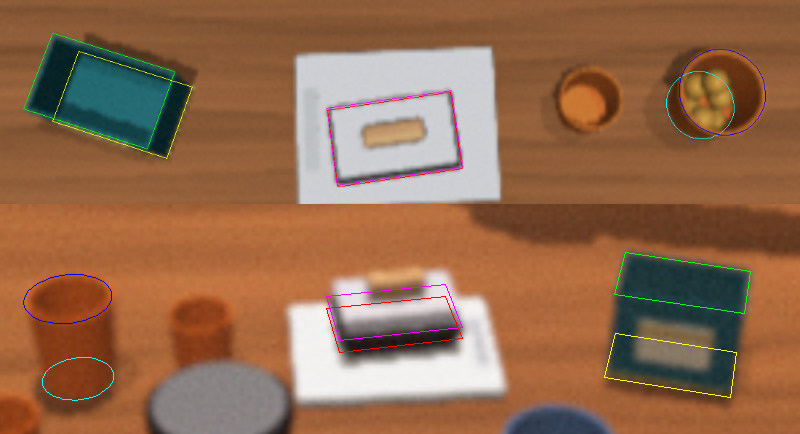

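```bash
cat >> h.py <<'E'
from scipy.spatial.transform import Slerp
def tilt(a,th,roll=0):
    "tool az a, angle th from down, closing axis horizontal (tool y to the left), then rolled about tool z"
    a,th=np.radians([a,th]);y=np.array([-np.sin(a),np.cos(a),0]);z=np.array([np.cos(a)*np.sin(th),np.sin(a)*np.sin(th),-np.cos(th)])
    return R.from_matrix(np.c_[np.cross(y,z),y,z])*R.from_euler('z',roll,degrees=True)
def plan(wps,start=None,dm=.27,am=48):
    "wps: list of (grasp-point xyz, R); prints one (shift cm, turn deg) per 5-row call"
    q,r=pose() if start is None else start
    for g,Rt in wps:
        p=np.array(g)+Rt.apply([0,0,.0187]);n=int(np.ceil(max(np.linalg.norm(p-q)/dm,np.degrees((r.inv()*Rt).magnitude())/am,.01)))
        sl=Slerp([0,1],R.concatenate([r,Rt]));p0,r0=q,r
        for i in range(1,n+1):
            pi,ri=p0+(p-p0)*i/n,sl(i/n)
            print(np.round(r.inv().apply(pi-q)*100,1).tolist(),np.round((r.inv()*ri).as_rotvec(degrees=True),1).tolist());q,r=pi,ri
        print('--')
E
python3 - <<'E'
from h import *
plan([((.50,.25,.32),down(68)),((.44,-.20,.25),tilt(-10,65))])
E
```

```text
[-18.5, -11.5, -3.5] [-0.0, 0.0, -0.0]
[-18.5, -11.5, -3.5] [-0.0, 0.0, -0.0]
--
[-6.5, -21.8, 3.0] [-3.4, -32.4, -5.3]
[-2.3, -22.4, 4.2] [-3.4, -32.4, -5.3]
--
```

play_rows(
  targets=[
    [[-18.5, -11.5, -3.5], [0, 0, 0], 0],
    [[-18.5, -11.5, -3.5], [0, 0, 0], 0],
    [[-18.5, -11.5, -3.5], [0, 0, 0], 0],
    [[-18.5, -11.5, -3.5], [0, 0, 0], 0],
  ],
)

```text
time: 0.75
position: [0.375, 0.4232, 0.2671]
ee_rot: [0.193, 0.981, 0.0, 0.001]
force: [-0.3, 0.4, 1.3]
width: 0.0854
gripper_force: 0.0
```

play_rows(
  targets=[
    [[-18.5, -11.5, -3.5], [0, 0, 0], 0],
    [[-18.5, -11.5, -3.5], [0, 0, 0], 0],
    [[-18.5, -11.5, -3.5], [0, 0, 0], 0],
    [[-18.5, -11.5, -3.5], [0, 0, 0], 0],
  ],
)

```text
time: 1.25
position: [0.5027, 0.2467, 0.3021]
ee_rot: [0.194, 0.981, -0.0, 0.001]
force: [-1.0, 0.7, 0.2]
width: 0.0853
gripper_force: 0.0
```

play_rows(
  targets=[
    [[-6.5, -21.8, 3], [-3.4, -32.4, -5.3], 0],
    [[-6.5, -21.8, 3], [-3.4, -32.4, -5.3], 0],
    [[-6.5, -21.8, 3], [-3.4, -32.4, -5.3], 0],
    [[-6.5, -21.8, 3], [-3.4, -32.4, -5.3], 0],
  ],
)

```text
time: 1.75
position: [0.4766, 0.0228, 0.2701]
ee_rot: [0.137, 0.95, -0.024, 0.28]
force: [1.6, -1.1, 0.7]
width: 0.0856
gripper_force: 0.0
```

play_rows(
  targets=[
    [[-2.3, -22.4, 4.2], [-3.4, -32.4, -5.3], 0],
    [[-2.3, -22.4, 4.2], [-3.4, -32.4, -5.3], 0],
    [[-2.3, -22.4, 4.2], [-3.4, -32.4, -5.3], 0],
    [[-2.3, -22.4, 4.2], [-3.4, -32.4, -5.3], 0],
  ],
)

```text
time: 2.25
position: [0.5166, -0.0647, 0.3167]
ee_rot: [0.151, 0.891, -0.075, 0.422]
force: [0.4, -1.7, -0.0]
width: 0.0853
gripper_force: 0.0
```

```bash
python3 - <<'E'
from h import *
s=bot.observe();print(s['time'],s['joint_pos'],s['position']);r=R.from_quat(s['ee_rot']);print((tilt(-10,65).inv()*r).as_rotvec(degrees=True), r.as_matrix())
plan([((.43,-.31,.12),tilt(20,72))])
E
```

```text
2.25 [ 0.2701 -0.1222 -0.4051  2.3949  1.4392  0.3339 -0.2059] [ 0.5166 -0.0647  0.3167]
[ 8.2445 14.2914  4.7115] [[-0.5989  0.3332  0.7282]
 [ 0.2059  0.9428 -0.262 ]
 [-0.7739 -0.0069 -0.6332]]
[7.5, -12.4, 7.0] [-17.5, -10.3, -9.3]
[10.3, -12.2, 1.6] [-17.5, -10.3, -9.3]
--
```

```bash
cat > fit.py <<'E'
from h import *
import itertools
s=bot.observe()
D=[([-1.229,0.468,-0.012,1.603,0.006,1.071,-0.056],[0.2438,0.6019,0.2303],[.19126,.98154,-.00091,-.00013]),(s['joint_pos'],s['position'],s['ee_rot'])]
res=[]
for sg in itertools.product((1,-1),repeat=7):
  for c in(0,90,180,-90):
    e=0;A=[];b=[]
    for q,p,o in D:
        q=np.array(q)*sg;r=[R.from_euler('z' if i%2==0 else 'y',q[i]) for i in range(7)]
        C=[R.identity()]
        for x in r:C.append(C[-1]*x)
        e+=np.degrees((( C[7]*R.from_euler('z',c,degrees=True)).inv()*R.from_quat(o)).magnitude())
        A.append(np.c_[[0,0,1],C[2].apply([0,0,1]),C[4].apply([0,0,1]),C[6].apply([0,0,1])]);b+=list(p)
    A=np.vstack(A);x=np.linalg.lstsq(A,np.array(b),rcond=None);res.append((e,sg,c,x[0],np.abs(A@x[0]-b).max()))
for r in sorted(res,key=lambda r:r[0])[:4]:print(r)
E
python3 fit.py
```

```text
(np.float64(0.09308408015503976), (-1, 1, -1, 1, -1, 1, -1), 90, array([0.2715, 0.5678, 0.4442, 0.3451]), np.float64(0.03243257017532852))
(np.float64(30.05497647162254), (-1, 1, -1, 1, -1, 1, 1), 90, array([0.2715, 0.5678, 0.4442, 0.3451]), np.float64(0.03243257017532852))
(np.float64(38.64033288102429), (-1, 1, 1, 1, -1, 1, 1), 90, array([ 0.4909,  0.0525,  0.7143, -0.165 ]), np.float64(0.1445013961304818))
(np.float64(47.75665760610806), (-1, 1, 1, 1, -1, 1, -1), 90, array([ 0.4909,  0.0525,  0.7143, -0.165 ]), np.float64(0.1445013961304818))
```

```bash
python3 - <<'E'
from h import *
plan([((.45,-.33,.28),tilt(30,55))])
E
```

```text
[0.8, -13.0, 2.9] [-19.8, -2.1, -14.8]
[4.2, -12.6, -1.7] [-19.8, -2.1, -14.8]
--
```

play_rows(
  targets=[
    [[0.8, -13, 2.9], [-19.8, -2.1, -14.8], 0],
    [[0.8, -13, 2.9], [-19.8, -2.1, -14.8], 0],
    [[0.8, -13, 2.9], [-19.8, -2.1, -14.8], 0],
  ],
)

```text
time: 2.62
position: [0.5234, -0.1221, 0.3463]
ee_rot: [0.082, 0.89, -0.063, 0.445]
force: [0.1, -0.1, 1.2]
width: 0.0854
gripper_force: 0.0
```

```bash
python3 fit.py | head -1; python3 - <<'E'
from bench import bot
s=bot.observe();print(list(map(float,s['joint_pos'])),list(map(float,s['position'])))
E
```

```text
(np.float64(0.09308408015503704), (-1, 1, -1, 1, -1, 1, -1), 90, array([0.2939, 0.5588, 0.4538, 0.3556]), np.float64(0.03107350825746133))
[-0.38284065159313974, -0.2363984764740477, 0.4326224139526126, 2.4213182674229867, 1.5802979784934907, 0.2145556298839408, 0.0032531845769018376] [0.523437627042257, -0.12213878039640447, 0.3462964254940058]
```

play_rows(
  targets=[
    [[4.2, -12.6, -1.7], [-19.8, -2.1, -14.8], 0],
    [[4.2, -12.6, -1.7], [-19.8, -2.1, -14.8], 0],
    [[4.2, -12.6, -1.7], [-19.8, -2.1, -14.8], 0],
  ],
)

```text
time: 3.0
position: [0.5391, -0.1572, 0.3584]
ee_rot: [0.035, 0.872, -0.065, 0.484]
force: [0.1, 0.0, 1.3]
width: 0.0851
gripper_force: 0.0
```

```bash
cat > fit2.py <<'E'
from h import *
import json
SG=np.array([-1,1,-1,1,-1,1,-1])
def frames(q):
    q=np.array(q)*SG;C=[R.identity()]
    for i in range(7):C.append(C[-1]*R.from_euler('z' if i%2==0 else 'y',q[i]))
    return C
def Amat(q):
    C=frames(q);e=np.eye(3)
    return np.c_[e[2],C[1].apply(e[0]),C[2].apply(e[2]),C[2].apply(e[0]),C[4].apply(e[2]),C[4].apply(e[0]),C[6].apply(e[2]),C[6].apply(e[0]),C[2].apply(e[1]),C[4].apply(e[1]),C[6].apply(e[1])]
E
python3 - <<'E'
from fit2 import *
s=bot.observe()
D=[([-1.229,0.468,-0.012,1.603,0.006,1.071,-0.056],[0.2438,0.6019,0.2303]),([0.2701,-0.1222,-0.4051,2.3949,1.4392,0.3339,-0.2059],[0.5166,-0.0647,0.3167]),(list(s['joint_pos']),list(s['position']))]
print(D[-1])
json.dump(D,open('D.json','w'),default=float)
A=np.vstack([Amat(q) for q,p in D]);b=np.hstack([p for q,p in D])
for k in([0,2,4,6],[0,2,3,4,5,6],[0,2,4,6,7],[0,1,2,3,4,5,6,7]):
    x=np.linalg.lstsq(A[:,k],b,rcond=None)[0];print(k,x,np.abs(A[:,k]@x-b).max())
E
```

```text
([np.float64(-0.6152870995797515), np.float64(-0.2813267557573288), np.float64(0.7858250818371232), np.float64(2.4313630227898155), np.float64(2.3472136026995183), np.float64(0.17306444835974927), np.float64(-0.5335831482656664)], [np.float64(0.5390666856194353), np.float64(-0.15718878741017792), np.float64(0.35835839936642505)])
[0, 2, 4, 6] [0.2802 0.564  0.4482 0.3544] 0.03185930793159522
[0, 2, 3, 4, 5, 6] [ 0.519   0.6004 -0.0709  0.5959  0.1711  0.4265] 0.03325955878802847
[0, 2, 4, 6, 7] [0.2877 0.5342 0.5056 0.291  0.0377] 0.032264626237970384
[0, 1, 2, 3, 4, 5, 6, 7] [ 0.388   0.0505  0.6055 -0.0795  0.5179  0.0973  0.4     0.012 ] 0.032206027479552896
```

```bash
python3 - <<'E'
from fit2 import *
D=json.load(open('D.json'));D.append(([-0.38284065159313974,-0.2363984764740477,0.4326224139526126,2.4213182674229867,1.5802979784934907,0.2145556298839408,0.0032531845769018376],[0.523437627042257,-0.12213878039640447,0.3462964254940058]))
json.dump(D,open('D.json','w'))
A=np.vstack([Amat(q) for q,p in D]);b=np.hstack([p for q,p in D])
import itertools
out=[]
for n in range(0,4):
  for e in itertools.combinations([1,3,5,7,8,9,10],n):
    k=[0,2,4,6]+list(e);x=np.linalg.lstsq(A[:,k],b,rcond=None)[0];out.append((np.abs(A[:,k]@x-b).max(),k,x))
for o in sorted(out,key=lambda o:o[0])[:5]:print(o)
for o in sorted([o for o in out if len(o[1])<=6],key=lambda o:o[0])[:4]:print(o)
E
```

```text
(np.float64(8.646423484434673e-05), [0, 2, 4, 6, 8, 9, 10], array([ 0.3055,  0.5208,  0.4718,  0.3138, -0.0289, -0.0041, -0.0006]))
(np.float64(0.00014230871743881046), [0, 2, 4, 6, 7, 8, 9], array([ 0.3064,  0.5208,  0.4707,  0.3151, -0.0009, -0.0292, -0.0044]))
(np.float64(0.00040728727073037485), [0, 2, 4, 6, 3, 8, 9], array([ 0.3062,  0.5202,  0.4716,  0.3136,  0.0006, -0.029 , -0.0043]))
(np.float64(0.00046928375852289816), [0, 2, 4, 6, 1, 8, 9], array([ 0.306 ,  0.5207,  0.4714,  0.314 ,  0.0004, -0.029 , -0.0042]))
(np.float64(0.000491844361471816), [0, 2, 4, 6, 5, 8, 9], array([ 0.3077,  0.5205,  0.4725,  0.3142,  0.001 , -0.0288, -0.0044]))
(np.float64(0.0005447820687006499), [0, 2, 4, 6, 8, 9], array([ 0.3064,  0.5205,  0.4719,  0.314 , -0.0289, -0.0042]))
(np.float64(0.002041863623587825), [0, 2, 4, 6, 5, 8], array([ 0.2978,  0.5237,  0.4682,  0.3141, -0.004 , -0.0324]))
(np.float64(0.0022621319478474122), [0, 2, 4, 6, 8, 10], array([ 0.3015,  0.5244,  0.4704,  0.3145, -0.0324, -0.0008]))
(np.float64(0.0023861476421445094), [0, 2, 4, 6, 1, 8], array([ 0.3019,  0.5243,  0.4698,  0.3149,  0.0006, -0.0326]))
```

```bash
cat >> fit2.py <<'E'
from scipy.optimize import least_squares
X=np.zeros(11);X[[0,2,4,6,8,9]]=.3064,.5205,.4719,.314,-.0289,-.0042
LO=np.array([-2.53,-.31,-1.57,.28,-1.29,.15,-2.92]);HI=np.array([2.53,2.02,1.55,2.44,4.43,1.84,2.92])
def fk(q): return Amat(q)@X,frames(q)[7]*R.from_euler('z',90,degrees=True)
def ik(g,Rt,seeds):
    p=np.array(g)+Rt.apply([0,0,.0187]);best=(-1,None)
    for s in seeds:
        def F(q):
            pp,r=fk(q);return np.r_[(pp-p)*10,(Rt.inv()*r).as_rotvec()*3,.003*(q-(LO+HI)/2)/(HI-LO)]
        o=least_squares(F,np.clip(s,LO+.02,HI-.02),bounds=(LO,HI),max_nfev=60)
        if np.linalg.norm(F(o.x)[:6])<.02:
            m=min((o.x-LO).min(),(HI-o.x).min())
            if m>best[0]:best=(m,o.x)
    return best
rng=np.random.default_rng(0)
def seeds(n=6):return LO+(HI-LO)*rng.uniform(.15,.85,(n,7))
E
cat > s.py <<'E'
from fit2 import *
cup=[.5135,-.2485,.05]
for th in(50,62,74):
    for a in(-60,-30,0,25,50):
        m,q=ik(cup,tilt(a,th),seeds());print('cup',th,a,round(m,2),q)
E
time timeout 300 python3 s.py
```

```text
cup 50 -60 0.18 [ 0.67    0.8614 -0.7192  2.2624  2.046   1.2338 -1.0947]
cup 50 -30 0.05 [ 0.9088  0.8191 -0.669   2.3917  2.6782  0.9599 -0.9813]
cup 50 0 0.13 [ 1.3222  0.8976 -0.7973  2.3115  3.3022  0.4891 -0.793 ]
cup 50 25 0.08 [ 1.679   1.2727 -1.1887  2.1164  1.2442  0.2319  1.8648]
cup 50 50 0.23 [ 1.6675  1.4644 -1.3395  1.8842  0.7492  0.7366  2.6857]
cup 62 -60 0.13 [ 0.0419  0.8239 -0.0762  2.3129  2.0683  1.1279 -1.5344]
cup 62 -30 0.0 [ 0.831   0.9519 -0.5719  2.4378  2.8839  1.3157 -1.1146]
cup 62 0 0.11 [ 1.5853  1.251  -0.9985  2.3309  3.3301  0.607  -0.4162]
cup 62 25 0.14 [ 1.8296  1.5883 -1.2984  2.111   1.3059  0.2935  2.041 ]
cup 62 50 0.0 [ 1.7279  1.5942 -1.3383  1.8483  0.5786  0.7411  2.9196]
cup 74 -60 0.14 [-0.117   0.974   0.0367  2.2985  2.0355  1.3205 -1.7064]
cup 74 -30 0.02 [ 0.9576  1.2146 -0.658   2.4238  3.1174  1.659  -0.9425]
cup 74 0 0.12 [ 1.5123  1.2721 -0.7964  2.322   3.8221  0.8458 -0.781 ]
cup 74 25 0.14 [ 1.9256  1.8082 -1.3114  2.08    1.0096  0.2887  2.5117]
cup 74 50 0.3 [ 1.271   1.0896 -0.4814  1.8284 -0.9851  1.0303 -2.0381]
real	0m5.459s
user	0m6.004s
sys	0m0.038s
```

```bash
cat > s2.py <<'E'
from fit2 import *
cup=np.array([.5135,-.2485,.05]);tin=np.array([.5165,.2475,.084]);rng=np.random.default_rng(1)
def pourR(th,b,tl,spin):
    b,tl=np.radians([b,tl]);u=np.array([np.sin(tl)*np.cos(b),np.sin(tl)*np.sin(b),np.cos(tl)])
    R0=R.align_vectors([u],[[0,0,1]])[0]  # upright-cup frame -> poured
    return R.from_rotvec(u*np.radians(spin))*R0*tilt(0,th),u
def gp(u,hg=.05,lipz=.02,c=tin):
    e=np.array([0,0,-1.])-u*(-u[2]);e/=np.linalg.norm(e)
    return c+[0,0,lipz]-u*(.08-hg)-e*.0345
if __name__=='__main__':
  for th in(60,72):
    G=[]
    for a in(30,40,50,60,70):
        m,q=ik(cup,tilt(a,th),seeds(8));G.append((m,a,q));print('cup',th,a,round(m,2),q)
    o=[]
    for b in(72,252,45,100,225,280):
        for sp in range(0,360,30):
            Rt,u=pourR(th,b,108,sp);z=Rt.apply([0,0,1])
            if z[2]>.35: continue
            m,q=ik(gp(u),Rt,seeds(3))
            if m>.15:o.append((round(m,2),b,sp,np.round(z,2),np.round(q,2)))
    for x in sorted(o,key=lambda x:-x[0])[:9]:print(*x)
E
time timeout 500 python3 s2.py
```

```text
cup 60 30 0.19 [ 1.5478  1.1008 -0.8672  2.0758 -1.0697  0.3432 -2.0897]
cup 60 40 0.09 [ 1.7466  1.486  -1.2584  1.9621  0.5612  0.4884  2.826 ]
cup 60 50 0.35 [ 1.1979  0.9438 -0.4519  1.8857 -0.937   0.8651 -2.1542]
cup 60 60 0.34 [ 0.9798  0.9226 -0.1999  1.7925 -0.95    1.11   -2.0922]
cup 60 70 0.51 [ 0.973   0.9635 -0.2369  1.6852 -0.7783  1.2009 -2.1463]
0.7 252 210 [-0.34  0.82 -0.46] [ 0.5   1.   -0.85  1.74 -0.45  0.97 -0.25]
0.58 100 90 [ 0.28 -0.7  -0.66] [-0.84  0.68  0.    1.8   0.79  1.26  1.97]
0.51 280 270 [-0.28  0.7  -0.66] [ 0.57  0.99 -1.06  1.8  -0.04  0.83 -0.08]
0.46 280 240 [-0.67  0.57 -0.48] [ 0.29  1.05 -0.76  1.49 -0.26  1.38 -0.16]
0.44 72 0 [ 0.61 -0.79 -0.1 ] [-1.23  0.94  0.28  1.91  1.08  1.4   0.81]
0.4 100 60 [ 0.67 -0.57 -0.48] [-0.61  0.72 -0.43  2.04  1.41  1.4   1.22]
0.37 72 30 [ 0.34 -0.82 -0.46] [-0.85  0.78 -0.08  1.78  0.93  1.47  1.25]
0.35 225 180 [ 0.04  0.9  -0.43] [ 0.61  0.93 -0.86  2.   -0.94  0.6  -0.02]
0.29 252 180 [-0.61  0.79 -0.1 ] [ 0.21  1.1  -0.47  1.51 -0.75  1.55 -0.26]
cup 72 30 0.04 [ 1.8684  1.6849 -1.2658  2.0344  0.
[... 285 characters left out ...]
0.58] [ 0.15  0.82 -0.43  1.68 -0.61  1.19 -0.14]
0.64 280 270 [-0.26  0.55 -0.8 ] [ 0.3   0.74 -0.73  1.8  -0.23  0.86  0.03]
0.59 100 90 [ 0.26 -0.55 -0.8 ] [-0.55  0.61 -0.31  1.85  0.86  1.18  1.96]
0.56 225 150 [-0.39  0.91 -0.14] [ 0.45  1.12 -0.7   1.67 -0.73  1.22 -0.37]
0.55 225 180 [-0.12  0.83 -0.54] [ 0.55  0.9  -0.87  1.89 -0.56  0.7  -0.42]
0.51 72 30 [ 0.45 -0.68 -0.58] [-1.18  0.69  0.35  1.93  0.8   1.06  1.37]
0.48 45 0 [ 0.12 -0.83 -0.54] [-1.12  0.82  0.39  1.68  0.5   1.36  1.32]
0.46 72 60 [ 0.01 -0.61 -0.79] [-0.52  0.69 -0.3   1.68  0.65  1.38  1.7 ]
0.45 252 240 [-0.01  0.61 -0.79] [ 0.21  0.58 -0.54  1.98 -0.67  0.6   0.  ]
real	0m18.029s
user	0m18.611s
sys	0m0.020s
```

```bash
python3 - <<'E'
from h import *
c=bot.read_camera('top');print('jar',hit(c,(482,242),.105),'cups',hit(c,[(342,255),(397,204)],.05),'can',hit(c,(333,162),.131))
plan([((.58,-.22,.32),down(-16)),((.55,-.25,.32),down(-60)),((.50,-.30,.30),down(-110))])
E
```

```text
jar [[ 0.5301 -0.4584  0.105 ]] cups [[ 0.5087 -0.1462  0.05  ]
 [ 0.6338 -0.2853  0.05  ]] can [[ 0.7138 -0.1213  0.131 ]]
[0.9, -1.7, 2.5] [15.7, 15.6, 30.5]
[-0.6, -1.0, 2.9] [15.7, 15.6, 30.5]
[-1.6, 0.4, 2.7] [15.7, 15.6, 30.5]
--
[-3.7, -2.1, -0.0] [-0.0, -0.0, 44.0]
--
[-3.4, 0.9, 1.0] [-0.0, 0.0, 25.0]
[-2.7, 2.3, 1.0] [-0.0, 0.0, 25.0]
--
```

play_rows(
  targets=[
    [[0.9, -1.7, 2.5], [15.7, 15.6, 30.5], 0],
    [[0.9, -1.7, 2.5], [15.7, 15.6, 30.5], 0],
    [[0.9, -1.7, 2.5], [15.7, 15.6, 30.5], 0],
    [[0.9, -1.7, 2.5], [15.7, 15.6, 30.5], 0],
  ],
)

```text
time: 3.55
position: [0.5542, -0.1846, 0.343]
ee_rot: [0.238, 0.877, -0.065, 0.412]
force: [-0.8, -1.1, 1.2]
width: 0.0854
gripper_force: 0.0
```

play_rows(
  targets=[
    [[-0.6, -1, 2.9], [15.7, 15.6, 30.5], 0],
    [[-0.6, -1, 2.9], [15.7, 15.6, 30.5], 0],
    [[-0.6, -1, 2.9], [15.7, 15.6, 30.5], 0],
    [[-0.6, -1, 2.9], [15.7, 15.6, 30.5], 0],
  ],
)

```text
time: 4.05
position: [0.5743, -0.2027, 0.3285]
ee_rot: [0.518, 0.814, -0.038, 0.258]
force: [0.3, -0.3, -0.1]
width: 0.0856
gripper_force: 0.0
```

play_rows(
  targets=[
    [[-1.6, 0.4, 2.7], [15.7, 15.6, 30.5], 0],
    [[-1.6, 0.4, 2.7], [15.7, 15.6, 30.5], 0],
    [[-1.6, 0.4, 2.7], [15.7, 15.6, 30.5], 0],
    [[-1.6, 0.4, 2.7], [15.7, 15.6, 30.5], 0],
  ],
)

```text
time: 4.55
position: [0.5939, -0.2238, 0.3132]
ee_rot: [0.743, 0.665, -0.009, 0.076]
force: [0.7, -0.3, 0.2]
width: 0.0851
gripper_force: 0.0
```

```bash
cat > st.py <<'E'
from fit2 import *
s=bot.observe();r=R.from_quat(s['ee_rot']);M=r.as_matrix()
print(s['time'],'q',np.array(s['joint_pos']),'p',np.array(s['position']),'yaz',np.degrees(np.arctan2(M[1,1],M[0,1])),'z',M[:,2],'F',s['force'],s['width'],s['gripper_force'])
E
python3 st.py
```

```text
4.55 q [-0.2709  0.3443  0.6864  1.6873 -0.1515  1.0589  0.3267] p [ 0.5939 -0.2238  0.3132] yaz -6.051901082690522 z [ 0.0881 -0.124  -0.9884] F [ 0.6506 -0.342   0.1879] 0.08508811931656525 0.0
```

```bash
python3 - <<'E'
from fit2 import *
W=[((.56,-.26,.32),tilt(60,12,205)),((.52,-.30,.32),tilt(60,26,260)),((.49,-.32,.28),tilt(60,44,312)),((.45,-.36,.17),tilt(60,60))]
q=bot.observe()['joint_pos']
for g,r in W:
    m,q=ik(g,r,[q]);print(round(m,2),q)
plan(W,am=60)
E
```

```text
0.64 [ 0.1272  0.3666  0.4645  1.6465 -0.3987  1.2019 -0.2419]
0.54 [ 0.3661  0.3808  0.4146  1.6741 -0.6167  1.2952 -0.9304]
0.4 [ 0.5785  0.5043  0.3775  1.7184 -0.8745  1.439  -1.5355]
0.23 [ 0.7548  0.7965  0.3718  1.6984 -1.0462  1.6099 -2.0467]
[-3.5, -2.9, 1.3] [8.4, 16.0, 49.1]
--
[-5.1, 0.7, -1.2] [11.5, 8.9, 54.7]
--
[-2.3, 3.7, 2.1] [17.9, -5.1, 51.6]
--
[6.3, 9.2, 4.0] [6.7, -15.1, 47.7]
--
```

play_rows(
  targets=[
    [[-3.5, -2.9, 1.3], [8.4, 16, 49.1], 0],
    [[-3.5, -2.9, 1.3], [8.4, 16, 49.1], 0],
    [[-3.5, -2.9, 1.3], [8.4, 16, 49.1], 0],
    [[-3.5, -2.9, 1.3], [8.4, 16, 49.1], 0],
    [[-3.5, -2.9, 1.3], [8.4, 16, 49.1], 0],
  ],
)

```text
time: 5.18
position: [0.5622, -0.257, 0.3019]
ee_rot: [0.949, 0.298, 0.078, -0.07]
force: [0.6, -1.2, -0.1]
width: 0.085
gripper_force: 0.0
```

play_rows(
  targets=[
    [[-5.1, 0.7, -1.2], [11.5, 8.9, 54.7], 0],
    [[-5.1, 0.7, -1.2], [11.5, 8.9, 54.7], 0],
    [[-5.1, 0.7, -1.2], [11.5, 8.9, 54.7], 0],
    [[-5.1, 0.7, -1.2], [11.5, 8.9, 54.7], 0],
    [[-5.1, 0.7, -1.2], [11.5, 8.9, 54.7], 0],
  ],
)

```text
time: 5.8
position: [0.524, -0.2936, 0.3038]
ee_rot: [0.965, -0.146, 0.08, -0.205]
force: [0.0, 0.2, 0.4]
width: 0.0855
gripper_force: 0.0
```

play_rows(
  targets=[
    [[-2.3, 3.7, 2.1], [17.9, -5.1, 51.6], 0],
    [[-2.3, 3.7, 2.1], [17.9, -5.1, 51.6], 0],
    [[-2.3, 3.7, 2.1], [17.9, -5.1, 51.6], 0],
    [[-2.3, 3.7, 2.1], [17.9, -5.1, 51.6], 0],
    [[-2.3, 3.7, 2.1], [17.9, -5.1, 51.6], 0],
  ],
)

```text
time: 6.42
position: [0.4976, -0.3117, 0.2673]
ee_rot: [0.772, -0.52, -0.034, -0.365]
force: [-0.3, 0.2, -0.1]
width: 0.0853
gripper_force: 0.0
```

```bash
python3 st.py; python3 - <<'E'
from fit2 import *
W=[((.46,-.34,.15),tilt(60,60)),((.4875,-.2935,.08),tilt(60,60)),((.5135,-.2485,.05),tilt(60,60))]
q=bot.observe()['joint_pos']
for g,r in W:
    m,q=ik(g,r,[q]);print(round(m,2),q)
plan(W,am=60)
E
```

```text
6.425 q [ 0.2     0.6573  0.9476  1.7239 -1.0694  1.6744 -1.3146] p [ 0.4976 -0.3117  0.2673] yaz -166.8794026340566 z [ 0.3261  0.5985 -0.7318] F [-0.2804  0.225  -0.0718] 0.0853303223916167 0.0
0.1 [ 0.5574  0.8765  0.6156  1.7437 -1.1857  1.7107 -1.9459]
0.23 [ 0.8084  0.8766  0.1356  1.7708 -1.0642  1.3566 -2.0066]
0.27 [ 0.9014  0.9121 -0.0956  1.7982 -1.0184  1.1651 -2.0459]
[5.2, 9.4, 7.5] [8.6, -15.4, 51.1]
--
[3.4, -0.1, 8.2] [0.0, 0.0, 0.0]
--
[-0.0, -0.0, 6.0] [-0.0, -0.0, 0.0]
--
```

play_rows(
  targets=[
    [[4.5, 8, 6.5], [8.6, -15.4, 51.1], 0],
    [[4.5, 8, 6.5], [8.6, -15.4, 51.1], 0],
    [[4.5, 8, 6.5], [8.6, -15.4, 51.1], 0],
    [[4.5, 8, 6.5], [8.6, -15.4, 51.1], 0],
    [[4.5, 8, 6.5], [8.6, -15.4, 51.1], 0],
  ],
)

```text
time: 7.05
position: [0.4726, -0.324, 0.1577]
ee_rot: [-0.435, 0.75, 0.248, 0.432]
force: [0.6, -0.7, -0.5]
width: 0.0854
gripper_force: 0.0
```

```bash
python3 st.py; python3 - <<'E'
from fit2 import *
W=[((.483,-.301,.085),tilt(60,60)),((.5135,-.2485,.05),tilt(60,60))]
q=bot.observe()['joint_pos']
for g,r in W:
    m,q=ik(g,r,[q]);print(round(m,2),q)
plan(W,am=60)
c=bot.read_camera('scene');cv2.imwrite('pics/s1.png',c['image'][:,:,::-1])
E
```

```text
7.05 q [ 0.4564  0.9011  0.7613  1.7502 -1.2432  1.8043 -1.9311] p [ 0.4726 -0.324   0.1577] yaz 150.13766659196452 z [ 0.4321  0.7486 -0.5029] F [ 0.633  -0.6748 -0.5024] 0.08543322883094494 0.0
0.09 [ 0.6116  0.9151  0.4267  1.7783 -1.1966  1.5333 -1.9209]
0.08 [ 0.6495  0.9224  0.2384  1.8166 -1.2072  1.3577 -1.9299]
[5.0, 0.3, 7.7] [0.0, -0.2, 0.3]
--
[-0.0, -0.0, 7.0] [0.0, 0.0, 0.0]
--
```

play_rows(
  targets=[
    [[3, 0.2, 4.5], [0, 0, 0], 0],
    [[5, 0.3, 7.7], [0, 0, 0], 0],
    [[5, 0.3, 7.7], [0, 0, 0], 0],
  ],
)

```text
time: 7.48
position: [0.4899, -0.2847, 0.0751]
ee_rot: [-0.438, 0.748, 0.249, 0.432]
force: [-0.2, -1.1, 1.5]
width: 0.0852
gripper_force: 0.0
```

```bash
python3 st.py; python3 - <<'E'
from fit2 import *
plan([((.5135,-.2485,.05),tilt(60,60))])
c=bot.read_camera('scene');i=c['image'][150:270,130:330,::-1];t=bot.read_camera('top')['image'][190:310,320:520,::-1]
cv2.imwrite('pics/s2.png',np.hstack([cv2.resize(x,(400,240),interpolation=cv2.INTER_CUBIC) for x in(i,t)]))
E
```

```text
7.475 q [ 0.4892  0.9643  0.5974  1.7911 -1.277   1.6423 -1.8664] p [ 0.4899 -0.2847  0.0751] yaz 150.49358075779463 z [ 0.4279  0.7511 -0.5028] F [-0.2059 -1.0504  1.541 ] 0.08515037512943323 0.0
[-0.0, -0.3, 6.9] [0.3, -0.2, 0.5]
--
```

View pics/s2.png

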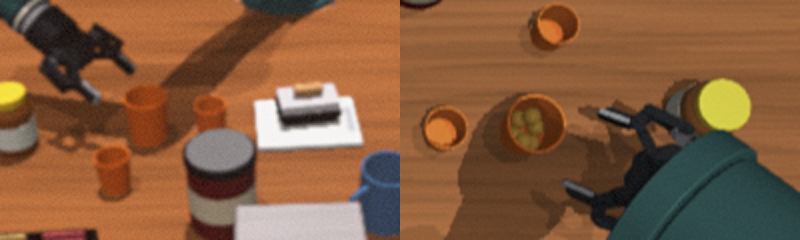

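The fingers are open on either side of the line to the cup, which is at crop (535,123). The finger tips are at (600,110) and (568,188). The jar is clear, so I can advance and close.

play_rows(
  targets=[
    [[0, -0.2, 3.5], [0, 0, 0], 0],
    [[0, -0.3, 6.9], [0, 0, 0], 0],
    [[0, -0.3, 6.9], [0, 0, 0], 0],
    [[0, -0.3, 6.9], [0, 0, 0], 0.5],
    [[0, -0.3, 6.9], [0, 0, 0], 1],
  ],
)

```text
time: 8.2
position: [0.5212, -0.2388, 0.0425]
ee_rot: [-0.437, 0.75, 0.247, 0.431]
force: [-0.9, -1.2, 4.3]
width: 0.0627
gripper_force: 64.6
```

play_rows(
  targets=[
    [[0, 0, 0], [0, 0, 0], 1],
    [[0, 0, 0], [0, 0, 0], 1],
    [[0, 0, 0], [0, 0, 0], 1],
    [[0, 0, 0], [0, 0, 0], 1],
  ],
)

```text
time: 8.7
position: [0.5214, -0.2384, 0.0425]
ee_rot: [-0.437, 0.75, 0.247, 0.431]
force: [-2.2, -2.9, 5.8]
width: 0.0631
gripper_force: 64.6
```

```bash
python3 st.py; python3 - <<'E'
from s2 import *
Rp,u=pourR(60,252,108,210);g=gp(u,lipz=.02)
q=np.array(bot.observe()['joint_pos'])
W=[((.5135,-.2485,.10),tilt(60,60)),((.5,-.17,.22),tilt(65,60)),((.5,0,.26),tilt(72,60)),((.5,.15,.26),tilt(80,60)),((.52,.28,.23),tilt(90,60))]
for g_,r in W+[(g,Rp)]:
    m,q=ik(g_,r,[q]);print(round(m,2),q)
print(g,u);plan(W,am=60)
E
```

```text
8.7 q [ 0.5297  0.9472  0.4029  1.8207 -1.2825  1.4606 -1.8883] p [ 0.5214 -0.2384  0.0425] yaz 150.2796526305841 z [ 0.4302  0.7473 -0.5065] F [-2.1992 -2.8597  5.7564] 0.06310905709712143 64.63536026403744
0.18 [ 0.7494  0.8212  0.106   1.8269 -1.1085  1.3069 -2.0384]
0.32 [ 0.8437  0.5715 -0.1334  1.9297 -0.9744  1.2712 -2.2385]
0.21 [ 0.6522  0.416  -0.2341  2.0872 -1.0781  1.1629 -2.2955]
0.09 [ 0.3748  0.3934 -0.2654  2.1296 -1.2024  1.0527 -2.3106]
0.05 [ 0.1114  0.519  -0.2732  2.017  -1.2436  0.9761 -2.3196]
0.59 [ 0.333   0.8838 -0.5874  1.7556 -0.6992  1.0689 -0.0517]
[0.522  0.2645 0.1461] [-0.2939 -0.9045 -0.309 ]
[-4.3, 0.1, -2.1] [0.1, -0.4, 0.4]
--
[-13.5, 5.2, -0.7] [-4.3, 0.0, -2.5]
--
[-11.2, 7.4, 11.3] [-6.1, -0.0, -3.5]
--
[-7.1, 4.9, 12.3] [-6.9, -0.0, -4.0]
--
[-4.0, 0.6, 12.9] [-8.7, 0.0, -5.0]
--
```

```bash
python3 - <<'E'
from s2 import *
q0=np.array(bot.observe()['joint_pos'])
best=None
for a in (30,45,60):
  for th in(50,60):
    q=q0;o=[]
    for g_,r in [((.5135,-.2485,.10),tilt(60,60)),((.5,-.17,.22),tilt(60-(60-a)/3,60)),((.5,0,.26),tilt(60-(60-a)*2/3,60)),((.5,.15,.26),tilt(a,th)),((.52,.28,.23),tilt(a,th))]:
        m,q2=ik(g_,r,[q]);o.append(round(m,2)); q=q2 if q2 is not None else q
    print(a,th,o,q)
W=[((.5135,-.2485,.10),tilt(60,60)),((.5,-.17,.22),tilt(60,60)),((.52,.03,.25),tilt(60,60))];plan(W)
E
```

```text
30 50 [np.float64(0.18), np.float64(0.11), np.float64(0.0), -1, -1] [ 1.545   0.7005 -1.3841  2.3515 -1.29    0.2249 -2.3629]
30 60 [np.float64(0.18), np.float64(0.11), np.float64(0.0), -1, -1] [ 1.545   0.7005 -1.3841  2.3515 -1.29    0.2249 -2.3629]
45 50 [np.float64(0.18), np.float64(0.17), np.float64(0.0), -1, -1] [ 1.2047  0.4179 -0.8684  2.2734 -1.29    0.7116 -2.3253]
45 60 [np.float64(0.18), np.float64(0.17), np.float64(0.0), -1, -1] [ 1.2047  0.4179 -0.8684  2.2734 -1.29    0.7116 -2.3253]
60 50 [np.float64(0.18), np.float64(0.24), np.float64(0.04), np.float64(0.0), -1] [ 0.5939  0.2432 -0.6138  2.254  -1.29    0.6294 -2.5652]
60 60 [np.float64(0.18), np.float64(0.24), np.float64(0.04), np.float64(0.0), -1] [ 1.1148  0.5952 -1.2034  2.2841 -1.29    0.3949 -2.3688]
[-4.3, 0.1, -2.1] [0.1, -0.4, 0.4]
--
[-13.5, 5.1, -0.7] [-0.0, 0.0, 0.0]
--
[-11.8, 8.3, 14.4] [-0.0, -0.0, 0.0]
--
```

```bash
python3 - <<'E'
from s2 import *
q=np.array(bot.observe()['joint_pos'])
Rp,u=pourR(60,252,108,210);g=gp(u,lipz=.02)
W=[((.515,-.25,.12),tilt(63,60)),((.53,-.15,.24),tilt(75,58)),((.56,0,.26),tilt(90,58)),((.56,.15,.26),tilt(102,58)),((.535,.285,.22),tilt(112,60)),(g+[0,0,.02],Rp)]
for g_,r in W:
    m,q=ik(g_,r,[q]);print(round(m,2),q)
plan(W,am=60)
E
```

```text
0.16 [ 0.6367  0.8128  0.251   1.8015 -1.1264  1.4246 -2.027 ]
0.36 [ 0.6243  0.5801  0.0282  1.812  -0.9344  1.4088 -2.2592]
0.44 [ 0.519   0.5733 -0.2035  1.7776 -0.8527  1.3483 -2.3722]
0.47 [ 0.3593  0.6024 -0.3501  1.7545 -0.819   1.2684 -2.4505]
0.46 [ 0.1757  0.7054 -0.4207  1.7338 -0.8279  1.1782 -2.4403]
0.68 [ 0.4094  0.8942 -0.7042  1.7516 -0.6136  1.0466 -0.1439]
[-6.0, 0.0, -3.2] [-2.5, -0.4, -1.1]
--
[-15.1, 3.5, 2.3] [-10.3, 2.0, -6.2]
--
[-9.8, 1.4, 11.8] [-12.7, -0.0, -7.9]
--
[-7.9, 0.3, 12.7] [-10.2, 0.0, -6.4]
--
[-3.9, -0.1, 13.7] [-8.6, -2.0, -5.2]
--
[1.8, 0.7, 0.5] [1.0, -0.7, -44.9]
[0.8, 1.7, 0.5] [1.0, -0.7, -44.9]
[-0.7, 1.8, 0.4] [1.0, -0.7, -44.9]
--
```

play_rows(
  targets=[
    [[-3, 0, -1.6], [-1.2, 0, 0], 1],
    [[-6, 0, -3.2], [-2.5, 0, -1], 1],
    [[-6, 0, -3.2], [-2.5, 0, -1], 1],
  ],
)

```text
time: 9.07
position: [0.5233, -0.2357, 0.1113]
ee_rot: [-0.454, 0.74, 0.259, 0.423]
force: [0.3, 0.3, -1.6]
width: 0.0631
gripper_force: 65.4
```

play_rows(
  targets=[
    [[-4, 1, 0.6], [-2.5, 0.5, -1.5], 1],
    [[-8, 2, 1.2], [-5, 1, -3], 1],
    [[-12, 3, 1.8], [-7.5, 1.5, -4.5], 1],
    [[-15.1, 3.5, 2.3], [-10.3, 2, -6.2], 1],
  ],
)

```text
time: 9.57
position: [0.5348, -0.1318, 0.228]
ee_rot: [-0.533, 0.696, 0.296, 0.38]
force: [0.1, -0.4, -1.0]
width: 0.063
gripper_force: 65.4
```

play_rows(
  targets=[
    [[-2.5, 0.4, 3], [-3, 0, -2], 1],
    [[-5, 0.8, 6], [-6, 0, -4], 1],
    [[-7.5, 1.2, 9], [-9, 0, -6], 1],
    [[-9.8, 1.4, 11.8], [-12.7, 0, -7.9], 1],
  ],
)

```text
time: 10.07
position: [0.5606, 0.0188, 0.2466]
ee_rot: [-0.618, 0.62, 0.344, 0.338]
force: [0.5, -0.4, -2.0]
width: 0.0629
gripper_force: 65.5
```

```bash
python3 st.py; python3 - <<'E'
from s2 import *
q=np.array(bot.observe()['joint_pos'])
Rp,u=pourR(60,252,108,210);g=gp(u,hg=.052,lipz=.02)
W=[((.56,.15,.26),tilt(102,58)),((.535,.285,.22),tilt(112,60))]
for g_,r in W+[(g+[0,0,.02],Rp)]:
    m,q=ik(g_,r,[q]);print(round(m,2),q)
plan(W,am=60)
E
```

```text
10.075 q [ 0.1138  0.5751  0.3267  1.8069 -1.038   1.5254 -2.2294] p [0.5606 0.0188 0.2466] yaz -179.9236501677244 z [-0.0058  0.8451 -0.5346] F [ 0.4942 -0.3759 -2.0028] 0.06292441803924255 65.47611389956728
0.31 [ 0.0598  0.567   0.0543  1.7766 -0.9841  1.4052 -2.3243]
0.32 [-0.0259  0.6625 -0.1395  1.7489 -0.9736  1.2866 -2.3371]
0.59 [ 0.3411  0.8519 -0.595   1.7582 -0.7026  1.0899 -0.0717]
[-8.1, 0.4, 12.2] [-9.8, -0.3, -6.8]
--
[-3.9, -0.1, 13.7] [-8.6, -2.0, -5.2]
--
```

play_rows(
  targets=[
    [[-2, 0.1, 3], [-2.5, 0, -1.7], 1],
    [[-4, 0.2, 6], [-5, 0, -3.4], 1],
    [[-6, 0.3, 9], [-7.5, 0, -5], 1],
    [[-8.1, 0.4, 12.2], [-9.8, -0.3, -6.8], 1],
  ],
)

```text
time: 10.58
position: [0.5569, 0.1648, 0.2496]
ee_rot: [0.68, -0.551, -0.376, -0.306]
force: [-0.0, 1.0, -1.2]
width: 0.063
gripper_force: 65.5
```

play_rows(
  targets=[
    [[-1, 0, 3.5], [-2.2, -0.5, -1.3], 1],
    [[-2, 0, 7], [-4.4, -1, -2.6], 1],
    [[-3, 0, 10.5], [-6.6, -1.5, -4], 1],
    [[-3.9, -0.1, 13.7], [-8.6, -2, -5.2], 1],
    [[-3.9, -0.1, 13.7], [-8.6, -2, -5.2], 1],
  ],
)

```text
time: 11.2
position: [0.5279, 0.3017, 0.2101]
ee_rot: [0.719, -0.482, -0.416, -0.28]
force: [0.6, -0.4, -1.8]
width: 0.063
gripper_force: 65.6
```

```bash
python3 st.py; cat > pour.py <<'E'
from s2 import *
p,r=pose();uc=tilt(0,60).inv().apply([0,0,1])
Rp,uf=pourR(60,252,110,210);rv=(r.inv()*Rp);print('full',rv.as_rotvec(degrees=True),rv.magnitude()*57.3)
for f in (.35,.45,.5,.55,.6,.65,.7,.8,.9,1):
    Rf=r*R.from_rotvec(rv.as_rotvec()*f);u=Rf.apply(uc);lz=.022
    g=gp(u,hg=.052,lipz=lz);t=g+Rf.apply([0,0,.0187])
    print(f,'tilt',round(np.degrees(np.arccos(u[2]))),'az',round(np.degrees(np.arctan2(u[1],u[0]))),'shift',np.round(r.inv().apply(t-p)*100,1).tolist(),'turn',np.round(rv.as_rotvec(degrees=True)*f,1).tolist(),'rimtop',)
E
python3 pour.py; python3 - <<'E'
from h import *
v=[]
for n in('scene','top'):
    c=bot.read_camera(n);cv2.imwrite(f'pics/{n}3.png',c['image'][:,:,::-1])
    i=c['image'][...,::-1];v.append(cv2.resize(i[130:280,250:450] if n=='scene' else i[180:330,80:280],(400,300),interpolation=cv2.INTER_CUBIC))
cv2.imwrite('pics/c3.png',np.hstack(v))
E
```

```text
11.2 q [-0.2198  0.6562  0.1192  1.7635 -1.0868  1.3934 -2.2594] p [0.5279 0.3017 0.2101] yaz -157.71279060310746 z [-0.3284  0.8026 -0.4979] F [ 0.5779 -0.4057 -1.8256] 0.06304352735725732 65.57014462443476
full [   5.0168   -1.7587 -135.4988] 135.61305523033298
0.35 tilt 42 az -145 shift [10.6, -1.3, 3.8] turn [1.8, -0.6, -47.4] rimtop
0.45 tilt 53 az -141 shift [9.7, -1.1, 3.6] turn [2.3, -0.8, -61.0] rimtop
0.5 tilt 59 az -139 shift [9.3, -0.9, 3.5] turn [2.5, -0.9, -67.7] rimtop
0.55 tilt 65 az -137 shift [8.9, -0.7, 3.3] turn [2.8, -1.0, -74.5] rimtop
0.6 tilt 70 az -135 shift [8.5, -0.4, 3.2] turn [3.0, -1.1, -81.3] rimtop
0.65 tilt 76 az -132 shift [8.1, -0.1, 3.1] turn [3.3, -1.1, -88.1] rimtop
0.7 tilt 81 az -130 shift [7.8, 0.2, 2.9] turn [3.5, -1.2, -94.8] rimtop
0.8 tilt 92 az -124 shift [7.4, 0.9, 2.6] turn [4.0, -1.4, -108.4] rimtop
0.9 tilt 101 az -117 shift [7.1, 1.5, 2.3] turn [4.5, -1.6, -121.9] rimtop
1 tilt 110 az -108 shift [7.0, 2.2, 1.9] turn [5.0, -1.8, -135.5] rimtop
```

View pics/c3.png

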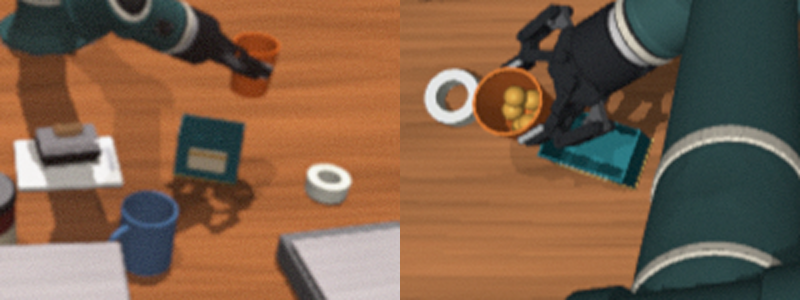

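```bash
python3 - <<'E'
from s2 import *
p,r=pose();g=p-r.apply([0,0,.0187]);T=bot.read_camera('top');u=r.apply(tilt(0,60).inv().apply([0,0,1]));print('u',u)
h=cv2.cvtColor(T['image'],cv2.COLOR_RGB2HSV);print('hit',hit(T,(134,231),.2475),'pred',g+u*.028)
k=np.zeros((420,560),np.uint8);m=cv2.inRange(h,(0,185,60),(18,255,255));k[205:260,108:160]=m[205:260,108:160];e=cv2.minEnclosingCircle(cv2.findNonZero(k));print(e,hit(T,e[0],.2475))
E
sed -i "s/for f in.*/LZ=dict(zip((.3,.4,.5,.6,.7,.75,.8,.85,.9,.95,1),(.09,.09,.07,.055,.036,.027,.02,.018,.018,.018,.018)))\nfor f,lz in LZ.items():/; s/;lz=.022//; s/lipz=lz)/lipz=lz,c=tin+[.004,.011,0])/" pour.py; python3 pour.py
```

```text
u [-0.0022 -0.0004  1.    ]
hit [[0.5309 0.2875 0.2475]] pred [0.5358 0.2833 0.2479]
((136.57691955566406, 230.73077392578125), 19.500131607055664) [[0.5314 0.2825 0.2475]]
full [   5.0479   -2.3142 -135.5879] 135.7115343713696
0.3 tilt 36 az -147 shift [4.6, -2.0, 1.7] turn [1.5, -0.7, -40.7] rimtop
0.4 tilt 48 az -144 shift [3.7, -1.9, 1.5] turn [2.0, -0.9, -54.2] rimtop
0.5 tilt 59 az -140 shift [4.5, -1.6, 2.3] turn [2.5, -1.2, -67.8] rimtop
0.6 tilt 71 az -135 shift [5.0, -1.2, 2.8] turn [3.0, -1.4, -81.4] rimtop
0.7 tilt 81 az -130 shift [6.0, -0.5, 3.4] turn [3.5, -1.6, -94.9] rimtop
0.75 tilt 87 az -127 shift [6.6, -0.2, 3.7] turn [3.8, -1.7, -101.7] rimtop
0.8 tilt 92 az -124 shift [6.9, 0.1, 3.9] turn [4.0, -1.9, -108.5] rimtop
0.85 tilt 97 az -121 shift [7.0, 0.5, 3.9] turn [4.3, -2.0, -115.2] rimtop
0.9 tilt 101 az -117 shift [6.8, 0.8, 3.7] turn [4.5, -2.1, -122.0] rimtop
0.95 tilt 106 az -113 shift [6.8, 1.2, 3.5] turn [4.8, -2.2, -128.8] rimtop
1 tilt 110 az -108 shift [6.7, 1.5, 3.4] turn [5.0, -2.3, -135.6] rimtop
```

play_rows(
  targets=[
    [[1, -0.5, 0.4], [0.4, -0.2, -10.5], 1],
    [[2, -1, 0.8], [0.8, -0.4, -21], 1],
    [[3, -1.5, 1.2], [1.2, -0.6, -31.5], 1],
    [[3.5, -1.8, 1.4], [1.6, -0.8, -42], 1],
    [[3.7, -1.9, 1.5], [2, -0.9, -52], 1],
  ],
)

```text
time: 11.98
position: [0.5506, 0.2988, 0.1715]
ee_rot: [0.85, -0.124, -0.244, -0.45]
force: [0.1, -0.5, -0.4]
width: 0.0629
gripper_force: 65.8
```

```bash
cat > pour.py <<'E'
from s2 import *
p,r=pose();uc=tilt(0,60).inv().apply([0,0,1])
Rp,uf=pourR(60,252,110,210);rv=(r.inv()*Rp).as_rotvec();A=np.degrees(np.linalg.norm(rv))
for d in [9,18,27,36,45,54,63,72,81,90]:
    f=min(1,d/A);Rf=r*R.from_rotvec(rv*f);u=Rf.apply(uc);tl=np.degrees(np.arccos(u[2]))
    lz=np.interp(tl,[48,59,71,81,87,92,97],[.09,.07,.055,.036,.027,.02,.018]);t=gp(u,hg=.052,lipz=lz,c=tin+[.004,.011,0])+Rf.apply([0,0,.0187])
    print(round(tl),np.round(r.inv().apply(t-p)*100,1).tolist(),np.round(np.degrees(rv)*f,1).tolist())
    if f==1:break
E
python3 pour.py;python3 st.py
```

```text
54 [0.1, 0.4, 0.5] [0.3, -0.2, -9.0]
61 [0.2, 1.0, 0.9] [0.7, -0.3, -18.0]
69 [0.2, 1.4, 1.2] [1.0, -0.5, -27.0]
76 [0.3, 2.1, 1.6] [1.3, -0.7, -36.0]
83 [0.3, 3.0, 2.0] [1.7, -0.8, -45.0]
90 [0.3, 3.7, 2.3] [2.0, -1.0, -54.0]
97 [0.1, 4.1, 2.3] [2.3, -1.2, -62.9]
103 [-0.4, 4.3, 2.1] [2.7, -1.4, -71.9]
109 [-0.8, 4.4, 1.8] [3.0, -1.5, -80.9]
110 [-0.9, 4.5, 1.8] [3.1, -1.6, -83.3]
11.975 q [-0.1033  0.7417 -0.0143  1.7259 -1.071   1.3195 -1.3197] p [0.5506 0.2988 0.1715] yaz -127.28577600413293 z [-0.3033  0.8256 -0.4758] F [ 0.0811 -0.4978 -0.4212] 0.06287524778654809 65.78461213575792
```

play_rows(
  targets=[
    [[0.1, 0.4, 0.5], [0.3, -0.2, -9], 1],
    [[0.2, 1, 0.9], [0.7, -0.3, -18], 1],
    [[0.2, 1.4, 1.2], [1, -0.5, -27], 1],
    [[0.3, 2.1, 1.6], [1.3, -0.7, -36], 1],
    [[0.3, 3, 2], [1.7, -0.8, -45], 1],
  ],
)

```text
time: 12.6
position: [0.5341, 0.2985, 0.1396]
ee_rot: [0.824, 0.211, -0.057, -0.522]
force: [-0.3, -0.4, -1.4]
width: 0.0631
gripper_force: 65.9
```

```bash
python3 pour.py; python3 - <<'E'
from h import *
v=[]
for n in('scene','top'):
    i=bot.read_camera(n)['image'][...,::-1];v.append(cv2.resize(i[150:270,300:460] if n=='scene' else i[190:310,90:250],(400,300),interpolation=cv2.INTER_CUBIC))
cv2.imwrite('pics/c4.png',np.hstack(v))
E
```

```text
90 [-0.5, 0.6, 0.3] [0.3, -0.2, -9.0]
97 [-1.0, 0.7, 0.3] [0.7, -0.4, -18.0]
103 [-1.4, 0.4, 0.1] [1.0, -0.6, -27.0]
109 [-1.8, 0.3, -0.2] [1.4, -0.7, -36.0]
110 [-1.9, 0.3, -0.2] [1.5, -0.8, -38.3]
```

View pics/c4.png

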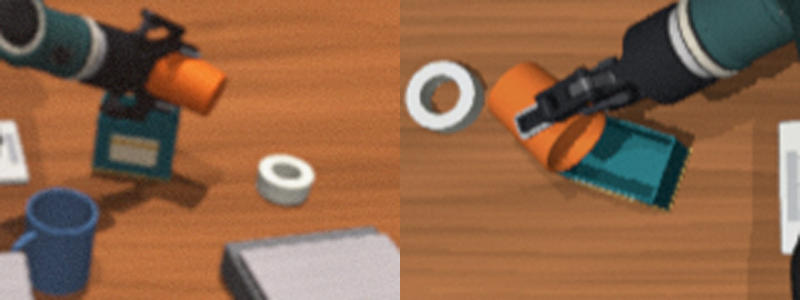

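```bash
python3 - <<'E'
from s2 import *
p,r=pose();u=r.apply(tilt(0,60).inv().apply([0,0,1]));g=p-r.apply([0,0,.0187]);T=bot.read_camera('top');S=bot.read_camera('scene')
m=g+u*.028;e=np.array([0,0,-1.])+u*u[2];e/=np.linalg.norm(e);l=m+e*.0345
print('mouth',m,'lip',l,'u',u);print('px top',proj(T,m),'crop',(proj(T,m)-[90,190])*2.5+[400,0],'tin corners crop',((proj(T,box(.5165,.2475,-18.5,.032,.052,0,.084))-[90,190])*2.5+[400,0])[4:].round())
print('lip cross/along',R.from_euler('z',18.5,degrees=True).apply(l-[.5165,.2475,0]))
E
```

```text
mouth [0.5216 0.2609 0.1505] lip [0.519  0.2577 0.1163] u [-0.6278 -0.769   0.1202]
px top [[160.4372 243.4735]] crop [[576.093  133.6839]] tin corners crop [[649. 201.]
 [674. 135.]
 [570. 101.]
 [544. 166.]]
lip cross/along [-0.0009  0.0104  0.1163]
```

```bash
sed -i 's/tin+\[.004,.011,0\]/tin+[.009,.009,0]/;s/\[9,18,27,36/[4,8,13,18,23,27,32,36/' pour.py; python3 pour.py
```

```text
86 [0.2, 0.5, -0.2] [0.1, -0.1, -4.0]
89 [-0.0, 0.8, -0.1] [0.3, -0.2, -8.0]
93 [-0.3, 1.0, -0.0] [0.5, -0.3, -13.0]
97 [-0.6, 0.9, -0.1] [0.6, -0.4, -18.0]
100 [-0.8, 0.8, -0.2] [0.8, -0.5, -23.0]
103 [-1.0, 0.7, -0.3] [1.0, -0.5, -27.0]
106 [-1.2, 0.6, -0.4] [1.1, -0.6, -32.0]
108 [-1.4, 0.6, -0.5] [1.3, -0.7, -36.0]
110 [-1.5, 0.6, -0.6] [1.4, -0.8, -38.7]
```

play_rows(
  targets=[
    [[0.2, 0.5, -0.2], [0.1, -0.1, -4], 1],
    [[0, 0.8, -0.1], [0.3, -0.2, -8], 1],
    [[0, 0.8, -0.1], [0.3, -0.2, -8], 1],
    [[-0.3, 1, 0], [0.5, -0.3, -13], 1],
    [[-0.3, 1, 0], [0.5, -0.3, -13], 1],
  ],
)

```text
time: 13.42
position: [0.5334, 0.2953, 0.1309]
ee_rot: [0.793, 0.301, -0.003, -0.529]
force: [0.2, 0.6, -1.9]
width: 0.0632
gripper_force: 65.9
```

```bash
python3 pour.py
```

```text
96 [-0.2, -0.0, -0.2] [0.1, -0.1, -4.0]
99 [-0.4, -0.2, -0.2] [0.2, -0.1, -8.0]
102 [-0.6, -0.3, -0.4] [0.4, -0.2, -13.0]
105 [-0.8, -0.5, -0.5] [0.6, -0.3, -18.0]
108 [-1.0, -0.6, -0.6] [0.7, -0.4, -23.0]
110 [-1.1, -0.6, -0.7] [0.8, -0.4, -25.7]
```

play_rows(
  targets=[
    [[-0.2, 0, -0.2], [0.1, -0.1, -4], 1],
    [[-0.4, -0.2, -0.2], [0.2, -0.1, -8], 1],
    [[-0.6, -0.3, -0.4], [0.4, -0.2, -13], 1],
    [[-0.8, -0.5, -0.5], [0.6, -0.3, -18], 1],
    [[-1.1, -0.6, -0.7], [0.8, -0.4, -25.7], 1],
  ],
)

```text
time: 14.05
position: [0.5238, 0.286, 0.136]
ee_rot: [0.702, 0.474, 0.111, -0.521]
force: [0.8, -0.3, -0.5]
width: 0.0632
gripper_force: 66.0
```

play_rows(
  targets=[
    [[0, 0, 0], [0, 0, -4], 1],
    [[0, 0, 0], [0, 0, -8], 1],
    [[0, 0, 0], [0, 0, -8], 1],
    [[0, 0, 0], [0, 0, -4], 1],
    [[0, 0, 0], [0, 0, -8], 1],
  ],
)

```text
time: 14.68
position: [0.5237, 0.286, 0.1356]
ee_rot: [0.668, 0.52, 0.146, -0.512]
force: [0.0, -0.1, -1.2]
width: 0.0632
gripper_force: 66.0
```

```bash
python3 st.py; python3 - <<'E'
from s2 import *
v=[]
for n in('scene','top'):
    i=bot.read_camera(n)['image'][...,::-1];v.append(cv2.resize(i[150:270,300:460] if n=='scene' else i[190:310,90:250],(400,300),interpolation=cv2.INTER_CUBIC))
cv2.imwrite('pics/c5.png',np.hstack(v))
q=np.array(bot.observe()['joint_pos']);p,r=pose()
# where to put the cup back
W=[((.535,.285,.24),tilt(112,60))]
plan(W,am=50)
E
```

```text
14.675 q [ 0.1124  0.8257 -0.2792  1.7537 -0.936   1.2116  0.2781] p [0.5237 0.286  0.1356] yaz 4.446101667030363 z [-0.3381  0.8352 -0.4337] F [ 0.0449 -0.1219 -1.2493] 0.06315313749131672 65.97404902218841
[2.6, -1.5, -1.0] [-1.8, 0.6, 47.9]
[0.7, -2.9, -1.1] [-1.8, 0.6, 47.9]
[-1.7, -2.4, -1.2] [-1.8, 0.6, 47.9]
--
```

View pics/c5.png

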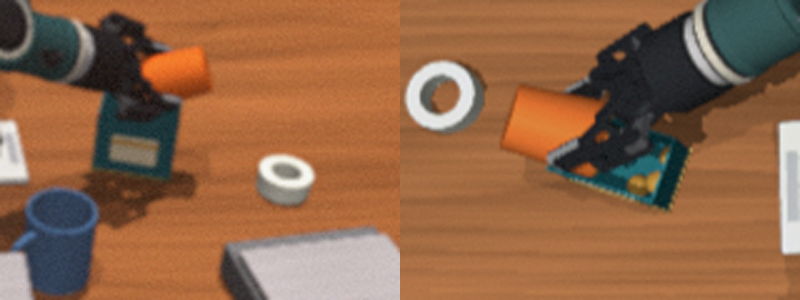

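```bash
python3 - <<'E'
from s2 import *
T=bot.read_camera('top');print('roll',hit(T,(107,228),.03))
q0=np.array(bot.observe()['joint_pos'])
for x,y in((.36,.42),(.38,.42),(.34,.46),(.40,.45)):
  for a in (90,105,120,135):
    q=q0;o=[]
    for g,r in[((.535,.285,.24),tilt(112,60)),((x,y,.20),tilt(a,60)),((x,y,.054),tilt(a,60))]:
        m,qq=ik(g,r,[q]);o.append(round(m,2));q=q if qq is None else qq
    print(x,y,a,o,q)
E
```

```text
roll [[0.5799 0.4276 0.03  ]]
0.36 0.42 90 [np.float64(0.15), -1, -1] [-0.3345  0.6367  0.2823  1.7661 -1.1385  1.4764 -2.2533]
0.36 0.42 105 [np.float64(0.15), np.float64(0.0), np.float64(0.0)] [ 0.168   1.0056 -0.7478  2.1196 -1.29    0.4541 -1.9096]
0.36 0.42 120 [np.float64(0.15), np.float64(0.15), np.float64(0.1)] [-0.2318  0.8662 -0.2678  1.9894 -1.1934  0.9238 -1.9827]
0.36 0.42 135 [np.float64(0.15), np.float64(0.32), np.float64(0.31)] [-0.3439  0.8979 -0.1674  1.8379 -0.9767  1.1185 -2.0541]
0.38 0.42 90 [np.float64(0.15), -1, -1] [-0.3345  0.6367  0.2823  1.7661 -1.1385  1.4764 -2.2533]
0.38 0.42 105 [np.float64(0.15), np.float64(0.0), np.float64(0.0)] [ 0.1111  0.9675 -0.6635  2.0813 -1.29    0.5377 -1.9389]
0.38 0.42 120 [np.float64(0.15), np.float64(0.17), np.float64(0.13)] [-0.2297  0.8761 -0.2548  1.9459 -1.1639  0.9477 -2.0166]
0.38 0.42 135 [np.float64(0.15), np.float64(0.33), np.float64(0.32)] [-0.3491  0.9105 -0.1438  1.7928 -0.9668  1.1534 -2.0706]
0.34 0.46 90 [np.float64(0.15), -1, -1] [-0.3345  0.6367  0.2823  1.7661 -1.1385  1.4764 -2.2533]
0.34 0.46 105 [np.float64(0.15), np.float64(0.0), np.float64(0.0)] [ 0.1964  1.1207 -0.9144  2.1161 -1.29    0.2626 -1.9014]
0.34 0.46 120 [np.float64(0.15), np.float64(0.1), np.float64(0.01)] [-0.3162  0.8654 -0.2684  1.9931 -1.281   0.8936 -1.9694]
0.34 0.46 135 [np.float64(0.15), np.float64(0.28), np.float64(0.29)] [-0.3733  0.9055 -0.2281  1.8356 -1.0016  1.0542 -2.0887]
0.4 0.45 90 [np.float64(0.15), -1, -1] [-0.3345  0.6367  0.2823  1.7661 -1.1385  1.4764 -2.2533]
0.4 0.45 105 [np.float64(0.15), np.float64(0.0), np.float64(0.0)] [ 0.042   0.9711 -0.64    2.0135 -1.29    0.5518 -1.992 ]
0.4 0.45 120 [np.float64(0.15), np.float64(0.14), np.float64(0.12)] [-0.2788  0.8953 -0.2408  1.8739 -1.1697  0.96   -2.0689]
0.4 0.45 135 [np.float64(0.15), np.float64(0.29), np.float64(0.32)] [-0.3791  0.9375 -0.1464  1.7137 -0.9683  1.1672 -2.1249]
```

play_rows(
  targets=[
    [[-2, 0.3, -2], [0, 0, 0], 1],
    [[-3.8, 0.6, -3], [0, 0, 0], 1],
    [[-3.8, 0.6, -3], [0, 0, 0], 1],
  ],
)

```text
time: 15.2
position: [0.5234, 0.2383, 0.118]
ee_rot: [0.668, 0.519, 0.147, -0.513]
force: [-2.0, -1.9, 6.5]
width: 0.0629
gripper_force: 66.6
```

I guessed that shift from the wrong tool axis and it went sideways. I'll work out straight up in tool axes now.

```bash
python3 - <<'E'
from h import *
p,r=pose();print('up 10cm',r.inv().apply([0,0,10]),'up10 +y5',r.inv().apply([0,5,10]))
E
```

```text
up 10cm [ 7.2834 -5.3284 -4.3082] up10 +y5 [ 9.9986 -5.0013 -0.1224]
```

play_rows(
  targets=[
    [[3.6, -2.7, -2.2], [0, 0, 0], 1],
    [[8.6, -5.2, -2.2], [0, 0, 0], 1],
    [[10, -5, -0.1], [0, 0, 0], 1],
  ],
)

```text
time: 15.58
position: [0.5247, 0.2904, 0.2202]
ee_rot: [0.668, 0.521, 0.149, -0.51]
force: [0.6, 0.2, -1.2]
width: 0.063
gripper_force: 66.1
```

```bash
python3 st.py; python3 - <<'E'
from s2 import *
from scipy.optimize import minimize
T=bot.read_camera('top');S=bot.read_camera('scene')
cv2.imwrite('pics/c6.png',np.hstack([cv2.resize(i[...,::-1],(400,300),interpolation=cv2.INTER_CUBIC) for i in (S['image'][130:250,300:460],T['image'][190:310,90:250])]))
q=np.array(bot.observe()['joint_pos']);W=[((.53,.29,.25),tilt(115,60)),((.40,.43,.18),tilt(130,60)),((.40,.43,.054),tilt(130,60))]
for g,r in W:
    m,q=ik(g,r,[q]);print(round(m,2),q)
plan(W,am=50)
E
```

```text
15.575 q [ 0.1135  0.6916 -0.2894  1.7513 -0.9407  1.2827  0.1709] p [0.5247 0.2904 0.2202] yaz 4.330754910859778 z [-0.3332  0.8364 -0.4352] F [ 0.6085  0.2222 -1.1843] 0.06302278033005113 66.05391342833173
0.12 [-0.4547  0.6542  0.4338  1.7491 -1.1653  1.5774 -2.2246]
0.24 [-0.4222  0.6901 -0.0335  1.8176 -1.0461  1.2764 -2.2197]
0.23 [-0.369   0.9081 -0.1041  1.7917 -1.0557  1.1437 -2.0682]
[0.8, -0.3, -0.0] [-2.2, -0.4, 47.5]
[0.3, -0.8, -0.1] [-2.2, -0.4, 47.5]
[-0.4, -0.8, -0.1] [-2.2, -0.4, 47.5]
--
[-3.0, 6.3, 19.2] [-13.0, 0.0, -7.5]
--
[10.9, -0.0, 6.3] [0.0, 0.0, -0.0]
--
```

View pics/c6.png

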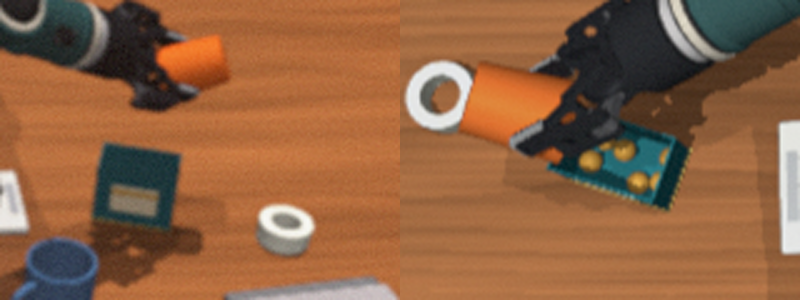

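Five or six balls are visible in the tin at crop (590,160), (623,150), (638,182), (655,185), (665,158) and (603,145). None are on the table, and the tin is standing. Now I'll right the cup and set it down on clear table.

play_rows(
  targets=[
    [[0.8, -0.3, 0], [-2.2, -0.4, 47.5], 1],
    [[0.8, -0.3, 0], [-2.2, -0.4, 47.5], 1],
    [[0.8, -0.3, 0], [-2.2, -0.4, 47.5], 1],
    [[0.8, -0.3, 0], [-2.2, -0.4, 47.5], 1],
    [[0.8, -0.3, 0], [-2.2, -0.4, 47.5], 1],
  ],
)

```text
time: 16.3
position: [0.5231, 0.2934, 0.2224]
ee_rot: [0.831, 0.204, -0.067, -0.512]
force: [0.2, 0.3, -0.8]
width: 0.0629
gripper_force: 66.0
```

play_rows(
  targets=[
    [[0.3, -0.8, -0.1], [-2.2, -0.4, 47.5], 1],
    [[0.3, -0.8, -0.1], [-2.2, -0.4, 47.5], 1],
    [[0.3, -0.8, -0.1], [-2.2, -0.4, 47.5], 1],
    [[0.3, -0.8, -0.1], [-2.2, -0.4, 47.5], 1],
    [[0.3, -0.8, -0.1], [-2.2, -0.4, 47.5], 1],
  ],
)

```text
time: 16.92
position: [0.524, 0.2969, 0.2302]
ee_rot: [0.852, -0.145, -0.267, -0.426]
force: [-0.5, -0.2, -0.7]
width: 0.0627
gripper_force: 66.0
```

play_rows(
  targets=[
    [[-0.4, -0.8, -0.1], [-2.2, -0.4, 47.5], 1],
    [[-0.4, -0.8, -0.1], [-2.2, -0.4, 47.5], 1],
    [[-0.4, -0.8, -0.1], [-2.2, -0.4, 47.5], 1],
    [[-0.4, -0.8, -0.1], [-2.2, -0.4, 47.5], 1],
    [[-0.4, -0.8, -0.1], [-2.2, -0.4, 47.5], 1],
  ],
)

```text
time: 17.55
position: [0.5249, 0.3009, 0.2381]
ee_rot: [0.729, -0.47, -0.421, -0.267]
force: [0.7, 0.2, -0.8]
width: 0.0629
gripper_force: 66.0
```

```bash
python3 st.py; python3 - <<'E'
from s2 import *
q=np.array(bot.observe()['joint_pos']);W=[((.40,.43,.16),tilt(130,60)),((.40,.43,.058),tilt(130,60))]
for g,r in W:
    m,q=ik(g,r,[q]);print(round(m,2),q)
plan(W,am=50)
E
```

```text
17.55 q [-0.2127  0.6243  0.102   1.7321 -1.0375  1.4335 -2.3131] p [0.5249 0.3009 0.2381] yaz -155.39843085568015 z [-0.3629  0.7842 -0.5034] F [ 0.7473  0.1809 -0.7899] 0.0628814869598019 65.95251821556303
0.31 [-0.3178  0.7323 -0.1734  1.8109 -0.985   1.1968 -2.2369]
0.32 [-0.2775  0.9146 -0.2265  1.7867 -0.9739  1.0809 -2.1255]
[-1.7, 6.3, 20.4] [-13.1, -0.2, -8.1]
--
[8.8, 0.0, 5.1] [0.0, 0.0, -0.0]
--
```

play_rows(
  targets=[
    [[-0.5, 2, 6], [-3, 0, -2], 1],
    [[-1, 4, 12], [-7, 0, -4.5], 1],
    [[-1.7, 6.3, 20.4], [-13.1, -0.2, -8.1], 1],
    [[-1.7, 6.3, 20.4], [-13.1, -0.2, -8.1], 1],
    [[-1.7, 6.3, 20.4], [-13.1, -0.2, -8.1], 1],
  ],
)

```text
time: 18.18
position: [0.3876, 0.4438, 0.1501]
ee_rot: [0.786, -0.363, -0.454, -0.211]
force: [0.6, 0.1, -1.2]
width: 0.063
gripper_force: 65.9
```

play_rows(
  targets=[
    [[3.5, 0, 2], [0, 0, 0], 1],
    [[7, 0, 4.1], [0, 0, 0], 1],
    [[8.8, 0, 5.1], [0, 0, 0], 1],
    [[8.8, 0, 5.1], [0, 0, 0], 1],
  ],
)

```text
time: 18.68
position: [0.3913, 0.443, 0.0495]
ee_rot: [0.786, -0.365, -0.452, -0.213]
force: [-0.1, -1.0, -0.2]
width: 0.0627
gripper_force: 66.0
```

```bash
python3 st.py; python3 - <<'E'
from s2 import *
plan([((.40,.43,.053),tilt(130,60)),((.40,.43,.051),tilt(130,60))],am=50)
E
```

```text
18.675 q [-0.416   0.8956 -0.043   1.7947 -1.092   1.1803 -2.049 ] p [0.3913 0.443  0.0495] yaz -139.93358550851755 z [-0.5554  0.6641 -0.5006] F [-0.1401 -0.9902 -0.227 ] 0.06267460466246462 65.96948533609975
[0.5, 0.2, 0.3] [-0.1, -0.0, 0.3]
--
[0.2, 0.0, 0.1] [-0.0, 0.0, -0.0]
--
```

play_rows(
  targets=[
    [[0.3, 0, 0.2], [0, 0, 0], 1],
    [[0.5, 0, 0.3], [0, 0, 0], 1],
    [[0.6, 0, 0.35], [0, 0, 0], 1],
    [[0.6, 0, 0.35], [0, 0, 0], 1],
  ],
)

```text
time: 19.18
position: [0.3909, 0.4447, 0.0444]
ee_rot: [0.787, -0.363, -0.452, -0.214]
force: [-0.1, 0.4, -0.0]
width: 0.0631
gripper_force: 66.0
```

```bash
python3 st.py
```

```text
19.175 q [-0.4171  0.9051 -0.0453  1.7916 -1.0948  1.1749 -2.04  ] p [0.3909 0.4447 0.0444] yaz -139.8095914109674 z [-0.5553  0.664  -0.5006] F [-0.1108  0.4255 -0.0009] 0.06311978097826507 65.97194050773396
```

play_rows(
  targets=[
    [[0.1, 0, 0.05], [0, 0, 0], 1],
    [[0.15, 0, 0.1], [0, 0, 0], 1],
    [[0.15, 0, 0.1], [0, 0, 0], 0.8],
    [[0.15, 0, 0.1], [0, 0, 0], 0],
    [[0.15, 0, 0.1], [0, 0, 0], 0],
  ],
)

```text
time: 19.8
position: [0.3908, 0.4447, 0.042]
ee_rot: [0.786, -0.363, -0.452, -0.214]
force: [-0.3, -1.0, -0.1]
width: 0.0855
gripper_force: 0.0
```

play_rows(
  targets=[
    [[0, 0, 0], [0, 0, 0], 0],
    [[0, 0, -1.5], [0, 0, 0], 0],
    [[0, 0, -3.5], [0, 0, 0], 0],
    [[0, 0, -7], [0, 0, 0], 0],
    [[0, 0, -7], [0, 0, 0], 0],
  ],
)

```text
time: 20.42
position: [0.4342, 0.3953, 0.0784]
ee_rot: [0.787, -0.365, -0.449, -0.215]
force: [1.3, 0.6, -0.4]
width: 0.0857
gripper_force: 0.0
```

```bash
python3 st.py; python3 - <<'E'
from s2 import *
lid=(.4825,.0137);p,r=pose();print('up18',r.inv().apply([0,0,18]))
T=bot.read_camera('top');h=cv2.cvtColor(T['image'],cv2.COLOR_RGB2HSV)
print('cup rim px expected',proj(T,circ(.402,.432,.0345,.08,5)).round().tolist())
k=np.zeros((420,560),np.uint8);m=cv2.inRange(h,(0,185,60),(18,255,255));x,y=proj(T,[.40,.43,.06])[0].astype(int);k[y-30:y+30,x-30:x+30]=m[y-30:y+30,x-30:x+30];print(cv2.minAreaRect(cv2.findNonZero(k)),cv2.countNonZero(k))
# ways to reach lid, collar closing along x: down yaw
for yaw in(8,188):
    for s in (0,):
        q=np.array(bot.observe()['joint_pos']);m,q1=ik((*lid,.035),down(yaw),[q]+list(seeds(10)));print('lid',yaw,round(m,2),q1)
        m,q2=ik((.5165,.2475,.11),down(yaw-26.5),[q1]);print('tin',round(m,2),q2)
E
```

```text
20.425 q [-0.3544  0.8628  0.0044  1.7508 -1.0215  1.2775 -2.0763] p [0.4342 0.3953 0.0784] yaz -140.13546083482996 z [-0.5491  0.6664 -0.5043] F [ 1.312   0.5687 -0.3671] 0.08574436031467868 0.0
up18 [-15.5422  -0.2026  -9.0774]
cup rim px expected [[91.0, 286.0], [75.0, 301.0], [88.0, 317.0], [105.0, 301.0], [91.0, 286.0]]
((86.70121002197266, 303.8110046386719), (29.37479019165039, 26.172273635864258), 83.6598129272461) 671
lid 8 0.36 [ 0.76    0.9488 -1.1321  2.0799  1.1374  0.9454 -0.8951]
tin 0.59 [ 0.1893  0.7654 -0.9598  1.8499  0.7713  0.9512 -1.4475]
lid 188 0.36 [ 0.7295  0.9022 -1.0778  2.0813  1.0914  0.8932  2.2756]
tin 0.59 [ 0.1803  0.7567 -0.9445  1.8504  0.7578  0.9429  1.7038]
```

```bash
python3 - <<'E'
from s2 import *
q=np.array(bot.observe()['joint_pos']);p,r=pose();print('up14',r.inv().apply([0,0,14]));g=p-r.apply([0,0,.0187])+[0,0,.16]
W=[(g-[0,0,.02],r),(g+[.0,-.08,.02],tilt(130,40,-30)),((.47,.22,.27),tilt(130,22,-65)),((.48,.12,.27),tilt(130,8,-95)),((.4825,.0137,.22),down(8))]
for g_,r_ in W:
    m,q=ik(g_,r_,[q]);print(round(m,2),q)
plan(W,am=52)
E
```

```text
up14 [-12.1038  -0.1394  -7.034 ]
0.4 [-0.2171  0.6568 -0.1857  1.741  -0.8946  1.3265 -2.3263]
0.62 [-0.0776  0.4471 -0.3259  1.7911 -0.5582  1.2194 -2.0335]
0.62 [-0.0739  0.3361 -0.2832  1.8173 -0.2932  1.153  -1.517 ]
0.54 [-0.0287  0.2364 -0.2417  1.8997 -0.0804  1.0722 -1.0104]
0.43 [ 0.1892  0.2491 -0.3272  2.0128  0.1017  0.8949 -0.0527]
[-12.1, -0.1, -7.0] [0.0, 0.0, 0.0]
--
[0.2, 5.1, -7.4] [-5.6, 19.3, -29.3]
--
[4.2, 6.2, -5.6] [-13.5, 12.4, -34.7]
--
[-1.7, 9.8, -3.2] [-13.9, 2.5, -29.8]
--
[-3.7, 4.3, 1.9] [-3.5, -2.2, -26.5]
[-5.1, 2.1, 2.3] [-3.5, -2.2, -26.5]
--
```

play_rows(
  targets=[
    [[-6, 0, -3.5], [0, 0, 0], 0],
    [[-12.1, -0.1, -7], [0, 0, 0], 0],
    [[-12.1, -0.1, -7], [0, 0, 0], 0],
  ],
)

```text
time: 20.85
position: [0.4303, 0.3992, 0.221]
ee_rot: [0.787, -0.361, -0.45, -0.216]
force: [0.9, 0.7, -0.5]
width: 0.085
gripper_force: 0.0
```

play_rows(
  targets=[
    [[0.2, 5.1, -7.4], [-5.6, 19.3, -29.3], 0],
    [[0.2, 5.1, -7.4], [-5.6, 19.3, -29.3], 0],
    [[0.2, 5.1, -7.4], [-5.6, 19.3, -29.3], 0],
    [[0.2, 5.1, -7.4], [-5.6, 19.3, -29.3], 0],
  ],
)

```text
time: 21.35
position: [0.4314, 0.3162, 0.2525]
ee_rot: [0.926, -0.16, -0.263, -0.219]
force: [-0.6, -0.4, 0.5]
width: 0.0853
gripper_force: 0.0
```

play_rows(
  targets=[
    [[4.2, 6.2, -5.6], [-13.5, 12.4, -34.7], 0],
    [[4.2, 6.2, -5.6], [-13.5, 12.4, -34.7], 0],
    [[4.2, 6.2, -5.6], [-13.5, 12.4, -34.7], 0],
    [[4.2, 6.2, -5.6], [-13.5, 12.4, -34.7], 0],
  ],
)

```text
time: 21.85
position: [0.4633, 0.2276, 0.2503]
ee_rot: [0.973, 0.131, -0.104, -0.16]
force: [-0.4, 0.3, 0.3]
width: 0.0855
gripper_force: 0.0
```

play_rows(
  targets=[
    [[-1.7, 9.8, -3.2], [-13.9, 2.5, -29.8], 0],
    [[-1.7, 9.8, -3.2], [-13.9, 2.5, -29.8], 0],
    [[-1.7, 9.8, -3.2], [-13.9, 2.5, -29.8], 0],
    [[-1.7, 9.8, -3.2], [-13.9, 2.5, -29.8], 0],
  ],
)

```text
time: 22.35
position: [0.4759, 0.1246, 0.2498]
ee_rot: [0.921, 0.383, -0.023, -0.068]
force: [-0.1, -0.5, 0.5]
width: 0.0852
gripper_force: 0.0
```

```bash
python3 st.py; cat > meas.py <<'E'
from s2 import *
from scipy.optimize import minimize
T=bot.read_camera('top');S=bot.read_camera('scene')
def mask(c,lo,hi,w):
    hsv=cv2.cvtColor(c['image'],cv2.COLOR_RGB2HSV);m=cv2.inRange(hsv,lo,hi);k=np.zeros_like(m);x0,x1,y0,y1=w;k[y0:y1,x0:x1]=m[y0:y1,x0:x1];return hullmask((k>0).astype(np.uint8))
def fit(model,x0,obs,st):
    g=lambda x:sum(np.abs(sil(c,model(x))-m).sum() for c,m in obs)
    r=minimize(g,x0,method='Nelder-Mead',options=dict(initial_simplex=np.vstack([x0]+[np.array(x0)+np.eye(len(x0))[i]*st[i] for i in range(len(x0))])));return r.x,r.fun
mt=mask(T,(80,90,15),(105,255,255),(140,215,225,280));ms=mask(S,(80,80,15),(105,255,255),(325,385,180,235))
print('sizes',mt.sum(),ms.sum())
top=lambda x:box(x[0],x[1],x[2],.032,.052,.02,.084)
for n,o in(('top',[(T,mt)]),('scene',[(S,ms)])):
    print(n,*[fit(top,[.5165,.2475,-18.5],o,[.006,.006,d]) for d in(6,-6)])
E
python3 meas.py; python3 - <<'E'
from s2 import *
plan([((.4825,.0137,.20),down(8))],am=52)
plan([((.5165,.2475,.20),down(-18.5))],am=52)
E
```

```text
22.35 q [-0.2567  0.2206  0.0154  1.9183 -0.1484  1.074  -0.9488] p [0.4759 0.1246 0.2498] yaz -44.80467929742347 z [-0.0944  0.1071 -0.9898] F [-0.0854 -0.4763  0.4855] 0.08519692777078029 0.0
sizes 3000 872
top (array([ 0.5243,  0.2268, 18.935 ]), np.float64(1436.643137254902)) (array([ 0.5203,  0.2227, 13.5567]), np.float64(1445.3843137254903))
scene (array([  0.5238,   0.2442, -16.8909]), np.float64(106.2627450980392)) (array([  0.524 ,   0.2441, -17.3576]), np.float64(107.01176470588236))
[-3.7, 4.6, 2.8] [-3.7, -2.1, -26.4]
[-5.2, 2.3, 3.2] [-3.7, -2.1, -26.4]
--
[11.5, -4.9, 7.7] [-7.9, -2.4, -26.4]
--
```

play_rows(
  targets=[
    [[-3.7, 4.6, 2.8], [-3.7, -2.1, -26.4], 0],
    [[-3.7, 4.6, 2.8], [-3.7, -2.1, -26.4], 0],
    [[-3.7, 4.6, 2.8], [-3.7, -2.1, -26.4], 0],
  ],
)

```text
time: 22.82
position: [0.4806, 0.0678, 0.2147]
ee_rot: [0.81, 0.585, -0.012, -0.035]
force: [-0.2, 0.6, 0.3]
width: 0.0852
gripper_force: 0.0
```

play_rows(
  targets=[
    [[-5.2, 2.3, 3.2], [-3.7, -2.1, -26.4], 0],
    [[-5.2, 2.3, 3.2], [-3.7, -2.1, -26.4], 0],
    [[-5.2, 2.3, 3.2], [-3.7, -2.1, -26.4], 0],
  ],
)

```text
time: 23.2
position: [0.484, 0.0125, 0.18]
ee_rot: [0.656, 0.755, 0.001, 0.0]
force: [1.0, 0.6, 0.8]
width: 0.0854
gripper_force: 0.0
```

```bash
python3 st.py; python3 meas.py; python3 - <<'E'
from s2 import *
plan([((.4825,.0137,.0397),down(8))],am=52)
S=bot.read_camera('scene');h=cv2.cvtColor(S['image'],cv2.COLOR_RGB2HSV)
k=cv2.inRange(h,(0,0,0),(179,255,60))[195:222,255:315];print(cv2.boundingRect(cv2.findNonZero(k)))
print('collar px in scene pred',proj(S,box(.4825,.0137,8,.032,.052,.026,.038)).round(1).tolist())
w=cv2.inRange(h,(8,60,120),(25,200,255));x=proj(S,box(.4825,.0137,8,.009,.025,.060,.074));print(x.round(1).tolist())
cv2.imwrite('pics/lidscene.png',S['image'][...,::-1])
E
```

```text
23.2 q [-0.058   0.2576 -0.0419  2.0465  0.0136  0.8364  0.032 ] p [0.484  0.0125 0.18  ] yaz 8.001179567086236 z [ 0.0012  0.0007 -1.    ] F [1.0434 0.6271 0.8393] 0.08539680518791135 0.0
sizes 1441 877
top (array([  0.5152,   0.246 , -18.2232]), np.float64(51.55294117647058)) (array([  0.5152,   0.2462, -17.8811]), np.float64(53.55294117647058))
scene (array([  0.5238,   0.2442, -16.8909]), np.float64(109.2627450980392)) (array([  0.5254,   0.2462, -18.4802]), np.float64(107.74509803921569))
[0.1, -0.2, 16.0] [0.1, -0.0, -0.1]
--
(16, 11, 28, 7)
collar px in scene pred [[266.1, 200.6], [269.3, 211.6], [300.1, 208.2], [295.8, 197.5], [266.1, 197.7], [269.3, 208.6], [300.2, 205.3], [295.9, 194.7]]
[[275.2, 195.3], [276.2, 198.3], [291.0, 196.8], [289.8, 193.8], [275.2, 191.8], [276.2, 194.8], [291.1, 193.3], [289.9, 190.3]]
```

play_rows(
  targets=[
    [[0.1, -0.2, 5], [0, 0, 0], 0],
    [[0.1, -0.2, 10], [0, 0, 0], 0],
    [[0.1, -0.2, 13], [0, 0, 0], 0],
    [[0.1, -0.2, 15], [0, 0, 0], 0],
    [[0.1, -0.2, 15.9], [0, 0, 0], 0],
  ],
)

```text
time: 23.98
position: [0.4826, 0.014, 0.0209]
ee_rot: [0.657, 0.754, 0.001, 0.001]
force: [-0.0, -0.0, -0.5]
width: 0.0853
gripper_force: 0.0
```

```bash
python3 st.py
```

```text
23.975 q [-0.0717  0.5346 -0.0319  2.1308  0.035   0.475   0.0079] p [0.4826 0.014  0.0209] yaz 7.915084531235887 z [ 0.0017  0.0004 -1.    ] F [-0.042  -0.0043 -0.513 ] 0.08525609734446755 0.0
```

```bash
python3 - <<'E'
from s2 import *
p,r=pose();W=[((.4826,.014,.2),r),((.5155,.2465,.17),down(-18.2)),((.5155,.2465,.0727),down(-18.2))]
q=np.array(bot.observe()['joint_pos'])
for g_,r_ in W:
    m,q=ik(g_,r_,[q]);print(round(m,2),q)
plan(W,am=52)
E
```

```text
0.41 [ 0.146   0.2719 -0.2804  2.0343  0.0992  0.8462 -0.0522]
0.59 [-0.2438  0.4612 -0.3313  1.8479  0.1916  0.8635 -0.9857]
0.55 [-0.2017  0.6195 -0.3917  1.8907  0.3517  0.699  -1.1176]
[0.0, 0.0, -16.0] [0.0, 0.0, 0.0]
--
[22.6, 6.5, 3.0] [0.1, -0.0, 26.1]
--
[-0.0, -0.0, 9.7] [0.0, -0.0, -0.0]
--
```

play_rows(
  targets=[
    [[0, 0, -5], [0, 0, 0], 0],
    [[0, 0, -11], [0, 0, 0], 0],
    [[0, 0, -16], [0, 0, 0], 0],
  ],
)

```text
time: 24.35
position: [0.483, 0.014, 0.185]
ee_rot: [0.656, 0.754, 0.002, 0.002]
force: [0.6, 0.4, -0.2]
width: 0.0855
gripper_force: 0.0
```

play_rows(
  targets=[
    [[5, 1.5, 0.5], [0, 0, 6], 0],
    [[11, 3.2, 1.5], [0, 0, 13], 0],
    [[17, 5, 2.2], [0, 0, 20], 0],
    [[22.6, 6.5, 3], [0.1, 0, 26.1], 0],
    [[22.6, 6.5, 3], [0.1, 0, 26.1], 0],
  ],
)

```text
time: 24.98
position: [0.5141, 0.2531, 0.1524]
ee_rot: [0.807, 0.59, 0.002, -0.001]
force: [-0.6, -1.3, -0.2]
width: 0.0853
gripper_force: 0.0
```

```bash
python3 st.py; python3 - <<'E'
from s2 import *
plan([((.5155,.2465,.0727),down(-18.2))],am=52)
E
```

```text
24.975 q [-0.4768  0.4328 -0.048   1.8625  0.0242  0.8434 -0.8448] p [0.5141 0.2531 0.1524] yaz -17.67239332971609 z [ 0.002   0.0035 -1.    ] F [-0.6169 -1.2909 -0.156 ] 0.08529226394164863 0.0
[-0.6, 0.3, 9.8] [0.0, -0.2, 0.5]
--
```

play_rows(
  targets=[
    [[-0.6, 0.3, 3], [0, -0.2, 0.5], 0],
    [[-0.6, 0.3, 6.5], [0, -0.2, 0.5], 0],
    [[-0.6, 0.3, 9], [0, -0.2, 0.5], 0],
    [[-0.6, 0.3, 9.8], [0, -0.2, 0.5], 0],
    [[-0.6, 0.3, 9.8], [0, -0.2, 0.5], 0.25],
  ],
)

```text
time: 25.6
position: [0.5166, 0.2398, 0.0549]
ee_rot: [0.812, 0.583, -0.0, 0.001]
force: [-3.2, 1.5, 3.4]
width: 0.0699
gripper_force: 2.3
```

play_rows(
  targets=[
    [[0, 0, 0], [0, 0, 0], 0.3],
    [[0, 0, 0], [0, 0, 0], 0.3],
    [[0, 0, 0], [0, 0, 0], 0.4],
    [[0, 0, 0], [0, 0, 0], 0.4],
  ],
)

```text
time: 26.1
position: [0.517, 0.2405, 0.0557]
ee_rot: [0.812, 0.584, 0.0, 0.002]
force: [-1.7, -0.8, 6.7]
width: 0.0632
gripper_force: 67.5
```

```bash
python3 st.py
```

```text
26.1 q [-0.4682  0.5723 -0.0351  1.9149  0.0362  0.6536 -0.8505] p [0.517  0.2405 0.0557] yaz -18.563792883067546 z [ 0.0026 -0.002  -1.    ] F [-1.7471 -0.8024  6.7293] 0.06316071108943236 67.4910843372345
```

play_rows(
  targets=[
    [[0, 0, 0], [0, 0, 0], 0],
    [[0, 0, 0], [0, 0, 0], 0],
    [[0, 0, 0], [0, 0, 0], 0],
    [[0, 0, -4], [0, 0, 0], 0],
    [[0, 0, -12], [0, 0, 0], 0],
  ],
)

```text
time: 26.72
position: [0.5149, 0.2398, 0.1562]
ee_rot: [0.812, 0.584, -0.003, 0.001]
force: [0.6, 0.6, -0.2]
width: 0.0852
gripper_force: 0.0
```

```bash
python3 st.py;python3 - <<'E'
from s2 import *
W=[((.4825,.0137,.2),down(8)),((.4825,.0137,.0397),down(8))]
q=np.array(bot.observe()['joint_pos'])
for g_,r_ in W:
    m,q=ik(g_,r_,[q]);print(round(m,2),q)
plan(W,am=52)
E
```

```text
26.725 q [-0.4641  0.4238 -0.0405  1.8663  0.0257  0.8571 -0.8418] p [0.5149 0.2398 0.1562] yaz -18.558993612776035 z [-0.0031 -0.0049 -1.    ] F [ 0.6353  0.5852 -0.2334] 0.08523382834468737 0.0
0.4 [ 0.045   0.2621 -0.1633  2.0399  0.0564  0.8438 -0.0107]
0.32 [ 0.0981  0.5511 -0.235   2.1177  0.2576  0.4991 -0.1908]
[-22.5, 4.1, -2.4] [-0.2, 0.3, -26.6]
--
[0.0, 0.0, 16.0] [-0.0, -0.0, -0.0]
--
```

play_rows(
  targets=[
    [[-6, 1, -0.8], [0, 0, -7], 0],
    [[-12, 2, -1.6], [0, 0, -14], 0],
    [[-18, 3.3, -2.2], [0, 0, -21], 0],
    [[-22.5, 4.1, -2.4], [-0.2, 0.3, -26.6], 0],
    [[-22.5, 4.1, -2.4], [-0.2, 0.3, -26.6], 0],
  ],
)

```text
time: 27.35
position: [0.4831, 0.01, 0.1819]
ee_rot: [0.659, 0.753, 0.002, 0.002]
force: [0.0, 0.0, 0.7]
width: 0.0854
gripper_force: 0.0
```

```bash
python3 st.py; python3 meas.py; python3 - <<'E'
from meas import *
I=cv2.cvtColor(cv2.imread('pics/top0.png'),cv2.COLOR_BGR2RGB);g=I.min(axis=2)
for th in(110,130,150,165):
    k=np.zeros((420,560),np.uint8);k[242:286,246:306]=(g[242:286,246:306]<th);kk=hullmask(k)
    f=fit(lambda x:np.vstack([box(*x,.032,.052,.026,.038),box(*x,.0285,.0485,.038,.054)]),[.483,.0137,8],[(T,kk)],[.004,.004,4]);print(th,kk.sum(),f)
plan([((.4835,.0137,.0397),down(8))])
E
```

```text
27.35 q [-0.0372  0.2521 -0.0601  2.049   0.0195  0.8353  0.0247] p [0.4831 0.01   0.1819] yaz 7.626414264529123 z [ 0.0057  0.0011 -1.    ] F [0.0346 0.0096 0.7337] 0.08541403859029184 0.0
sizes 1433 870
top (array([  0.5185,   0.2455, -18.4656]), np.float64(55.30196078431372)) (array([  0.5187,   0.2454, -18.6112]), np.float64(56.05882352941177))
scene (array([  0.528 ,   0.2428, -18.3304]), np.float64(105.74509803921569)) (array([  0.5281,   0.2425, -15.1605]), np.float64(109.50980392156863))
sizes 1436 873
top (array([  0.5184,   0.2456, -18.3903]), np.float64(53.55294117647059)) (array([  0.5186,   0.2454, -18.699 ]), np.float64(54.568627450980394))
scene (array([  0.5293,   0.2418, -16.5811]), np.float64(108.25882352941176)) (array([  0.5282,   0.2429, -15.1441]), np.float64(108.77254901960785))
110 110 (array([0.4851, 0.0149, 9.033 ]), np.float64(1096.6196078431371))
130 179 (array([0.4851, 0.0149, 9.033 ]), np.float64(1027.6196078431371))
150 191 (array([0.4851, 0.0149, 9.033 ]), np.float64(1015.6196078431371))
165 1237 (array([0.4819, 0.0138, 8.3184]), np.float64(45.2))
[-0.2, -0.1, 16.1] [0.3, -0.1, 0.1]
--
```

play_rows(
  targets=[
    [[-0.3, -0.2, 5], [0.3, -0.1, 0.1], 0],
    [[-0.3, -0.2, 10], [0.3, -0.1, 0.1], 0],
    [[-0.3, -0.2, 13], [0.3, -0.1, 0.1], 0],
    [[-0.3, -0.2, 15.5], [0.3, -0.1, 0.1], 0],
    [[-0.3, -0.2, 16.1], [0.3, -0.1, 0.1], 0],
  ],
)

```text
time: 28.18
position: [0.4818, 0.0129, 0.019]
ee_rot: [0.655, 0.755, -0.001, -0.001]
force: [1.2, -0.2, 0.5]
width: 0.0854
gripper_force: 0.0
```

```bash
python3 st.py; python3 - <<'E'
from s2 import *
plan([((.482,.0138,.0397),down(8.2))])
E
```

```text
28.175 q [-0.0577  0.5398 -0.046   2.1286  0.0506  0.4771 -0.001 ] p [0.4818 0.0129 0.019 ] yaz 8.089216425657582 z [-0.003   0.0001 -1.    ] F [ 1.1711 -0.2123  0.487 ] 0.08535651299667385 0.0
[0.1, 0.0, -0.2] [-0.2, -0.0, -0.1]
--
```

play_rows(
  targets=[
    [[0.1, 0, -0.2], [-0.2, 0, 0], 0.15],
    [[0.1, 0, -0.2], [-0.2, 0, 0], 0.3],
    [[0.1, 0, -0.2], [-0.2, 0, 0], 0.6],
    [[0.1, 0, -0.2], [-0.2, 0, 0], 0.6],
    [[0.1, 0, -0.2], [-0.2, 0, 0], 0.6],
  ],
)

```text
time: 28.8
position: [0.4836, 0.0131, 0.0242]
ee_rot: [0.656, 0.755, 0.002, 0.002]
force: [-1.5, 2.0, 6.4]
width: 0.0619
gripper_force: 66.4
```

```bash
python3 st.py
```

```text
28.8 q [-0.0573  0.5282 -0.0465  2.1304  0.0498  0.4777 -0.0023] p [0.4836 0.0131 0.0242] yaz 7.978171106622651 z [ 0.0062  0.0011 -1.    ] F [-1.5234  1.9744  6.3933] 0.06187741565861405 66.43153667449951
```

play_rows(
  targets=[
    [[0, 0, -1], [0, 0, 0], 0.6],
    [[0, 0, -3], [0, 0, 0], 0.6],
    [[0, 0, -7], [0, 0, 0], 0.6],
    [[0, 0, -12], [0, 0, 0], 0.6],
    [[0, 0, -16], [0, 0, 0], 0.6],
  ],
)

```text
time: 29.42
position: [0.4821, 0.012, 0.1852]
ee_rot: [0.657, 0.754, 0.002, 0.002]
force: [0.8, -0.1, -3.1]
width: 0.0622
gripper_force: 66.8
```

```bash
python3 st.py; python3 - <<'E'
from s2 import *
S=bot.read_camera('scene');T=bot.read_camera('top');p,r=pose();uv=proj(S,p+[0,0,.012])[0].astype(int);print(uv)
x,y=uv;i=S['image'][y-45:y+45,x-60:x+60,::-1];cv2.imwrite('pics/c10.png',cv2.resize(i,(800,600),interpolation=cv2.INTER_CUBIC))
W=[((.52,.20,.2),down(-18.5)),((.5186,.2453,.155),down(-18.5))]
q=np.array(bot.observe()['joint_pos'])
for g_,r_ in W:
    m,q=ik(g_,r_,[q]);print(round(m,2),q)
plan(W)
E
```

```text
29.425 q [-0.039   0.246  -0.0634  2.048   0.021   0.8423  0.0237] p [0.4821 0.012  0.1852] yaz 7.914877739148185 z [ 0.0058  0.0004 -1.    ] F [ 0.7868 -0.117  -3.0529] 0.06217647132791849 66.83358907699585
[283 159]
0.58 [-0.1751  0.3965 -0.313   1.861   0.1516  0.9071 -0.8819]
0.59 [-0.1898  0.4964 -0.3979  1.8485  0.2491  0.8456 -1.0339]
[18.1, 6.0, 0.7] [0.8, -0.1, 26.4]
--
[4.3, -1.6, 4.5] [-0.0, 0.0, -0.0]
--
```

View pics/c10.png

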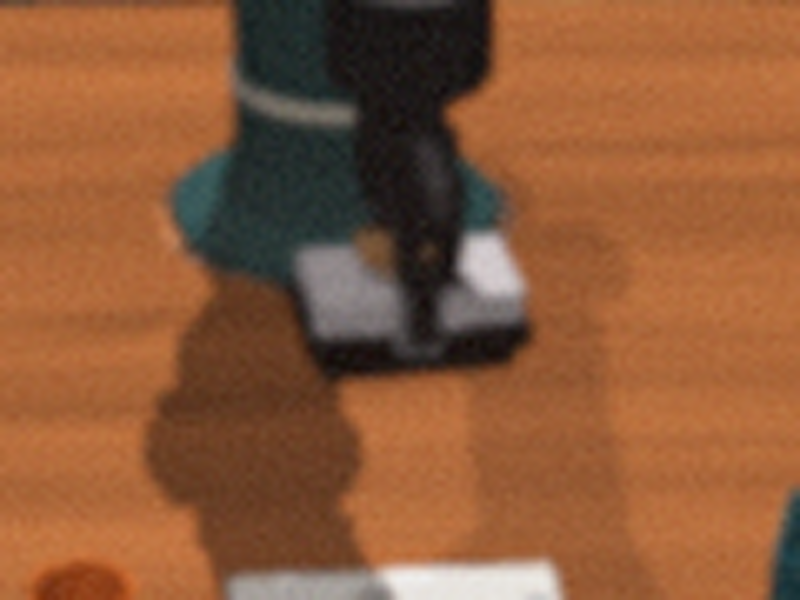

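The lid set hangs level and nested in the grip, with the finger at crop (418,330) and the collar spanning x 322–525. Carry it over the tin.

```bash
cat > tgt.py <<'E'
from s2 import *
import sys
def go(xy,z,yaw=-18.56):
    p,r=pose();M=r.as_matrix();a=np.degrees(np.arctan2(M[1,1],M[0,1]))
    Rg=R.from_quat([.656,.755,.002,.002]);Mg=Rg.as_matrix();a0=np.degrees(np.arctan2(Mg[1,1],Mg[0,1]))
    Rt=R.from_euler('z',yaw-a0,degrees=True)*Rg
    print('shift',np.round(r.inv().apply(np.array([*xy,z])-p)*100,2).tolist(),'turn',np.round((r.inv()*Rt).as_rotvec(degrees=True),2).tolist(),'F',bot.observe()['force'],'p',p,'yaz',a)
go((float(sys.argv[1]),float(sys.argv[2])),float(sys.argv[3]))
E
python3 tgt.py .5183 .2444 .15
```

```text
shift [22.54, 6.45, 3.83] turn [0.47, -0.22, 26.47] F [ 0.7837  0.1152 -2.8781] p [0.4849 0.0122 0.1876] yaz 7.9124044545355945
```

play_rows(
  targets=[
    [[4, 1, 0], [0, 0, 5], 0.6],
    [[9, 2.5, 0], [0, 0, 11], 0.6],
    [[14, 4, 0], [0, 0, 17], 0.6],
    [[19, 5.4, 0.5], [0.2, -0.1, 22], 0.6],
    [[22.5, 6.4, 1.5], [0.4, -0.2, 26.5], 0.6],
  ],
)

```text
time: 30.15
position: [0.5139, 0.2464, 0.1672]
ee_rot: [0.812, 0.584, -0.002, -0.0]
force: [0.6, -1.5, -2.7]
width: 0.0622
gripper_force: 67.7
```

play_rows(
  targets=[
    [[0, 0, 0], [0, 0, 0], 0.6],
    [[0, 0, 0], [0, 0, 0], 0.6],
  ],
)

```text
time: 30.4
position: [0.5139, 0.2427, 0.167]
ee_rot: [0.812, 0.584, -0.003, 0.0]
force: [-0.4, -0.2, -2.6]
width: 0.0623
gripper_force: 67.7
```

```bash
python3 tgt.py .5183 .2444 .11; python3 st.py
```

```text
shift [0.33, 0.38, 5.7] turn [-0.51, 0.29, 0.0] F [-0.4293 -0.1717 -2.6327] p [0.5139 0.2427 0.167 ] yaz -18.56024243397092
30.4 q [-0.4462  0.4122 -0.0687  1.8552  0.0372  0.8817 -0.857 ] p [0.5139 0.2427 0.167 ] yaz -18.56024243397092 z [-0.0049 -0.0041 -1.    ] F [-0.4293 -0.1717 -2.6327] 0.06227795532976686 67.68619179725647
```

play_rows(
  targets=[
    [[0.2, 0.2, 2.5], [-0.3, 0.1, 0], 0.6],
    [[0.33, 0.38, 4.2], [-0.5, 0.3, 0], 0.6],
    [[0.33, 0.38, 5.2], [-0.5, 0.3, 0], 0.6],
    [[0.33, 0.38, 5.2], [-0.5, 0.3, 0], 0.6],
  ],
)

```text
time: 30.9
position: [0.5187, 0.2445, 0.1154]
ee_rot: [0.812, 0.583, 0.002, 0.002]
force: [-0.2, -0.0, -2.7]
width: 0.062
gripper_force: 67.6
```

```bash
python3 tgt.py .5183 .2444 .0962; python3 - <<'E'
from meas import *
p,r=pose();print('gripper tilt',r.as_matrix()[:,2])
E
```

```text
shift [-0.02, -0.05, 1.92] turn [-0.01, -0.06, -0.07] F [-0.2064 -0.047  -2.6605] p [0.5187 0.2445 0.1154] yaz -18.633715262694256
sizes 1455 805
top (array([  0.5183,   0.3037, -74.378 ]), np.float64(522.5411764705882)) (array([  0.5165,   0.3034, -73.5959]), np.float64(520.5254901960784))
scene (array([  0.5337,   0.2417, -17.1769]), np.float64(115.84705882352941)) (array([  0.5338,   0.2412, -18.175 ]), np.float64(115.09411764705881))
gripper tilt [ 0.0074  0.0001 -1.    ]
```

Aligned within a millimetre. Lower it gently and watch the force.

play_rows(
  targets=[
    [[0, 0, 0.8], [0, 0, 0], 0.6],
    [[0, 0, 1.5], [0, 0, 0], 0.6],
    [[0, 0, 2], [0, 0, 0], 0.6],
    [[0, 0, 2.4], [0, 0, 0], 0.6],
  ],
)

```text
time: 31.5
position: [0.519, 0.2457, 0.0913]
ee_rot: [0.812, 0.584, 0.002, 0.002]
force: [0.6, -0.2, -2.7]
width: 0.0622
gripper_force: 67.7
```

```bash
python3 tgt.py .5183 .2444 .0822
```

```text
shift [-0.15, -0.03, 0.91] turn [0.02, -0.11, 0.0] F [ 0.5985 -0.225  -2.6661] p [0.519  0.2457 0.0913] yaz -18.555341029542245
```

play_rows(
  targets=[
    [[-0.1, 0, 0.2], [0, 0, 0], 0.6],
    [[-0.1, 0, 0.35], [0, 0, 0], 0.6],
    [[-0.1, 0, 0.5], [0, 0, 0], 0.6],
    [[-0.1, 0, 0.6], [0, 0, 0], 0.6],
  ],
)

```text
time: 32.0
position: [0.5189, 0.2449, 0.0858]
ee_rot: [0.812, 0.584, 0.003, 0.002]
force: [0.1, 0.7, -3.0]
width: 0.062
gripper_force: 67.7
```

```bash
python3 tgt.py .5183 .2444 .0822
```

```text
shift [-0.06, -0.04, 0.36] turn [0.05, -0.14, 0.0] F [ 0.1466  0.6769 -2.9505] p [0.5189 0.2449 0.0858] yaz -18.55822421555657
```

Inside with no contact force. Continue down to seating.

play_rows(
  targets=[
    [[0, 0, 0.1], [0, 0, 0], 0.6],
    [[0, 0, 0.2], [0, 0, 0], 0.6],
    [[0, 0, 0.3], [0, 0, 0], 0.6],
    [[0, 0, 0.35], [0, 0, 0], 0.6],
  ],
)

```text
time: 32.5
position: [0.5188, 0.2448, 0.0823]
ee_rot: [0.812, 0.584, 0.003, 0.002]
force: [-0.8, -0.6, 1.1]
width: 0.0619
gripper_force: 68.1
```

```bash
python3 tgt.py .5183 .2444 .0822
```

```text
shift [-0.05, -0.04, 0.01] turn [0.03, -0.12, -0.0] F [-0.7524 -0.6176  1.0708] p [0.5188 0.2448 0.0823] yaz -18.562519200878583
```

play_rows(
  targets=[
    [[0, 0, 0.1], [0, 0, 0], 0.6],
    [[0, 0, 0.2], [0, 0, 0], 0.6],
    [[0, 0, 0.2], [0, 0, 0], 0.6],
  ],
)

```text
time: 32.88
position: [0.5188, 0.2448, 0.0822]
ee_rot: [0.812, 0.584, 0.003, 0.002]
force: [-5.0, -3.5, 12.6]
width: 0.0619
gripper_force: 69.4
```

```bash
python3 tgt.py .5183 .2444 .0822; python3 -c "
from bench import bot;print(bot.observe()['moment'])"
```

```text
shift [-0.06, -0.04, -0.0] turn [0.04, -0.12, -0.0] F [-5.0117 -3.4882 12.5771] p [0.5188 0.2448 0.0822] yaz -18.56151487655726
[-5.97800043e-01  1.22589334e+00 -2.46586866e-04]
```

play_rows(
  targets=[
    [[0, 0, -0.2], [0, 0, 0], 0.6],
    [[0, 0, -0.2], [0, 0, 0], 0.2],
    [[0, 0, -0.2], [0, 0, 0], 0],
    [[0, 0, -0.2], [0, 0, 0], 0],
    [[0, 0, -0.2], [0, 0, 0], 0],
  ],
)

```text
time: 33.5
position: [0.5189, 0.2448, 0.0822]
ee_rot: [0.812, 0.584, 0.003, 0.002]
force: [-0.0, -0.8, 0.5]
width: 0.0855
gripper_force: 0.0
```

play_rows(
  targets=[
    [[0, 0, -1], [0, 0, 0], 0],
    [[0, 0, -2], [0, 0, 0], 0],
    [[0, 0, -3], [0, 0, 0], 0],
    [[0, 0, -3.2], [0, 0, 0], 0],
    [[0, 0, -3.2], [0, 0, 0], 0],
  ],
)

```text
time: 34.12
position: [0.5187, 0.2448, 0.1146]
ee_rot: [0.812, 0.584, 0.003, 0.002]
force: [0.1, 0.4, 0.2]
width: 0.0854
gripper_force: 0.0
```

```bash
python3 st.py; python3 - <<'E'
from s2 import *
S=bot.read_camera('scene');T=bot.read_camera('top')
plan([((.5186,.2453,.115+.0187),down(-18.56))])
g=S['image'];h=cv2.cvtColor(g,cv2.COLOR_RGB2HSV)
print('pred collar top/bottom front edge', proj(S,box(.5186,.2453,-18.5,.032,.052,.084,.096)).round(1).tolist())
k=(g.max(axis=2)<45).astype(np.uint8);x0,x1,y0,y1=325,385,165,215;k=k[y0:y1,x0:x1]
for c in range(8,50,5): print(x0+c,[y0+r for r in range(k.shape[0]) if k[r,c]])
E
```

```text
34.125 q [-0.4504  0.4857 -0.0647  1.8853  0.0485  0.766  -0.8663] p [0.5187 0.2448 0.1146] yaz -18.559748549892333 z [ 0.007  -0.0001 -1.    ] F [0.1381 0.3707 0.2315] 0.08539719539479122 0.0
[0.1, -0.0, -0.1] [0.3, -0.1, 0.0]
--
pred collar top/bottom front edge [[340.4, 187.0], [337.5, 197.4], [370.1, 202.6], [371.8, 191.8], [340.8, 184.0], [337.9, 194.3], [370.6, 199.5], [372.3, 188.8]]
333 []
338 []
343 [196, 197]
348 [196, 197, 198]
353 [180, 197, 198, 199]
358 [170, 171, 172, 173, 174, 179, 180, 181, 182, 198, 199, 200]
363 [165, 198, 199, 200, 201]
368 [199, 200, 201, 202]
373 []
```

play_rows(
  targets=[
    [[0, 0, 0], [0, 0, 0], 0.3],
    [[0, 0, 0], [0, 0, 0], 0.6],
    [[0, 0, 0], [0, 0, 0], 0.7],
    [[0, 0, 0], [0, 0, 0], 0.8],
    [[0, 0, 0], [0, 0, 0], 1],
  ],
)

```text
time: 34.85
position: [0.5187, 0.2449, 0.1144]
ee_rot: [0.812, 0.584, 0.003, 0.002]
force: [0.2, -0.6, 0.9]
width: 0.0166
gripper_force: 58.9
```

play_rows(
  targets=[
    [[0, 0, 0], [0, 0, 0], 1],
    [[0, 0, 0], [0, 0, 0], 1],
    [[0, 0, 0], [0, 0, 0], 1],
  ],
)

```text
time: 35.22
position: [0.5187, 0.2449, 0.1144]
ee_rot: [0.812, 0.584, 0.003, 0.002]
force: [-0.4, -0.9, 2.1]
width: 0.0165
gripper_force: 59.0
```

```bash
python3 st.py; python3 - <<'E'
from s2 import *
p,r=pose();print(r.inv().apply([0,0,2]))
E
```

```text
35.225 q [-0.4504  0.486  -0.0647  1.8851  0.0485  0.7661 -0.8663] p [0.5187 0.2449 0.1144] yaz -18.556232162756196 z [ 0.0067 -0.0002 -1.    ] F [-0.4183 -0.9456  2.0617] 0.01651388443356361 58.9789742231369
[ 0.0039  0.0127 -2.    ]
```

Knob gripped. I'll lift slowly and straight for the first 2 cm, then up to about 15 cm.

play_rows(
  targets=[
    [[0, 0, -0.3], [0, 0, 0], 1],
    [[0, 0, -0.8], [0, 0, 0], 1],
    [[0, 0, -1.4], [0, 0, 0], 1],
    [[0, 0, -2.2], [0, 0, 0], 1],
    [[0, 0, -3.2], [0, 0, 0], 1],
  ],
)

```text
time: 35.85
position: [0.5184, 0.2448, 0.1469]
ee_rot: [0.812, 0.584, 0.003, 0.002]
force: [0.2, 0.3, -1.9]
width: 0.0165
gripper_force: 58.6
```

play_rows(
  targets=[
    [[0, 0, -2.5], [0, 0, 0], 1],
    [[0, 0, -5], [0, 0, 0], 1],
    [[0, 0, -8], [0, 0, 0], 1],
    [[0, 0, -10.5], [0, 0, 0], 1],
    [[0, 0, -12], [0, 0, 0], 1],
  ],
)

```text
time: 36.48
position: [0.518, 0.245, 0.2683]
ee_rot: [0.812, 0.584, 0.004, 0.002]
force: [0.1, 0.1, -1.3]
width: 0.0166
gripper_force: 58.7
```

play_rows(
  targets=[
    [[0, 0, 0], [0, 0, 0], 1],
    [[0, 0, 0], [0, 0, 0], 1],
    [[0, 0, 0], [0, 0, 0], 1],
    [[0, 0, 0], [0, 0, 0], 1],
  ],
)

```text
time: 36.98
position: [0.5174, 0.2447, 0.2655]
ee_rot: [0.812, 0.584, 0.002, 0.002]
force: [0.4, -0.2, -1.4]
width: 0.0167
gripper_force: 58.7
```

```bash
python3 st.py; python3 - <<'E'
from s2 import *
S=bot.read_camera('scene');T=bot.read_camera('top');g=S['image'].astype(int)
k=(g.max(axis=2)<45)
for c in range(338,372,5): print(c,[r for r in range(165,215) if k[r,c]])
m=((g.min(axis=2)>110)&(g.max(axis=2)-g.min(axis=2)<40)).astype(np.uint8);w=m[60:215,325:385];n,l,st,ce=cv2.connectedComponentsWithStats(w)
print([(s+np.array([325,60,0,0,0])).tolist() for s in st[1:] if s[4]>15])
print('white plate top pred',proj(S,box(.5186,.2453,-18.5,.023,.043,.096,.104)).round(0).tolist())
p,r=pose();print('cap pred',proj(S,box(p[0],p[1],-18.5,.0285,.0485,p[2]-.019,p[2]-.003)).round(0).tolist())
E
```

```text
36.975 q [-0.4447  0.3041 -0.0706  1.7613  0.0279  1.0728 -0.8492] p [0.5174 0.2447 0.2655] yaz -18.557047002490776 z [ 0.0053 -0.0009 -1.    ] F [ 0.3522 -0.2369 -1.428 ] 0.01673027849688904 58.65160346031189
338 []
343 [195, 196, 197]
348 [195, 196, 197, 198]
353 [196, 197, 198, 199]
358 [197, 198, 199, 200]
363 [198, 199, 200, 201]
368 [199, 200, 201, 202]
[[332, 60, 16, 27, 308], [325, 88, 30, 19, 439], [346, 139, 20, 14, 156], [367, 142, 13, 13, 110], [343, 184, 28, 13, 240]]
white plate top pred [[343.0, 186.0], [341.0, 193.0], [368.0, 197.0], [369.0, 190.0], [343.0, 184.0], [341.0, 191.0], [368.0, 195.0], [370.0, 188.0]]
cap pred [[346.0, 143.0], [344.0, 152.0], [377.0, 156.0], [378.0, 148.0], [347.0, 139.0], [344.0, 147.0], [377.0, 151.0], [379.0, 143.0]]
```

```bash
python3 - <<'E'
from meas import *
mc=mask(T,(0,175,40),(22,255,255),(60,120,270,330))
cm=lambda x:np.vstack([circ(x[0],x[1],.029,0),circ(x[0],x[1],.0345,.08)])
f=fit(cm,[.40,.43],[(T,mc)],[.01,.01]);print('cup',f,mc.sum(),sil(T,cm(f[0])).sum())
h=cv2.cvtColor(S['image'],cv2.COLOR_RGB2HSV)
uv=proj(S,cm(f[0]));print('scene bbox pred',uv.min(0),uv.max(0))
x0,y0=(uv.min(0)-8).astype(int);x1,y1=(uv.max(0)+8).astype(int)
k=cv2.inRange(h,(0,205,0),(12,255,255))[y0:y1,x0:x1];print('scene',np.array(cv2.boundingRect(cv2.findNonZero(k)))+[x0,y0,0,0] if k.any() else None)
bot.sign_off() if f[1]<130 else print('check cup')
E
```

```text
sizes 200 601
top (array([  0.5224,   0.2223, -34.8405]), np.float64(1203.2901960784313)) (array([  0.5254,   0.2187, -39.136 ]), np.float64(1206.5333333333333))
scene (array([  0.5346,   0.2392, -15.847 ]), np.float64(320.5960784313726)) (array([  0.5336,   0.2399, -17.2147]), np.float64(319.10980392156864))Traceback (most recent call last):
  File "<stdin>", line 2, in <module>
  File "meas.py", line 5, in mask
    hsv=cv2.cvtColor(c['image'],cv2.COLOR_RGB2HSV);m=cv2.inRange(hsv,lo,hi);k=np.zeros_like(m);x0,x1,y0,y1=w;k[y0:y1,x0:x1]=m[y0:y1,x0:x1];return hullmask((k>0).astype(np.uint8))
                                                                                                                                                  ~~~~~~~~^^^^^^^^^^^^^^^^^^^^^^^^
  File "h.py", line 28, in hullmask
    o=np.zeros_like(m);n,l,st,_=cv2.connectedComponentsWithStats(m);b=1+np.argmax(st[1:,4]);cv2.fillConvexPoly(o,cv2.convexHull(cv2.findNonZero((l==b).astype(np.uint8))),1);return o
                                                                        ~~~~~~~~~^^^^^^^^^^
    return _wrapfunc(a, 'argmax', axis=axis, out=out, **kwds)
    return bound(*args, **kwds)
ValueError: attempt to get argmax of an empty sequence
```

```bash
python3 - <<'E'
from h import *
S=bot.read_camera('scene');cm=lambda x,y:np.vstack([circ(x,y,.029,0),circ(x,y,.0345,.08)])
uv=proj(S,cm(.402,.432));print('pred',uv.min(0),uv.max(0))
h=cv2.cvtColor(S['image'],cv2.COLOR_RGB2HSV);a=(uv.min(0)-12).astype(int);b=(uv.max(0)+12).astype(int)
w=h[a[1]:b[1],a[0]:b[0]];print('wood',h[b[1],a[0]],'centre',h[(a[1]+b[1])//2,(a[0]+b[0])//2])
for t in(200,210,220):
    k=((w[...,1]>t)&(w[...,0]<11)).astype(np.uint8);n,l,st,_=cv2.connectedComponentsWithStats(k);s=st[1+np.argmax(st[1:,4])] if n>1 else None;print(t,s+np.r_[a,0,0,0] if s is not None else None)
E
```

```text
pred [388.0066 170.8639] [410.2138 199.229 ]
wood [ 10 164 149] centre [ 10 221 137]
200 [390 171  20  28 363]
210 [391 171  19  28 238]
220 [407 177   2   3   4]
```

The scene view shows the cup upright: its box (390–410, 171–199) matches the prediction. Hand in.

```bash
python3 -c "
from bench import bot
s=bot.observe();print(s['time'],s['position'],s['width']);print(bot.sign_off())"
```

```text
37.225 [0.51762278 0.24487039 0.26619334] 0.016985736831135124
the job is handed in; nothing more can be done
None
```

The job is handed in at 37.2 s: no chocolates were seen on the table after tipping (five or six were visible in the tin, never counted exactly), the empty cup stands upright, the inner lid is seated on the tin, and the outer lid is held by its knob about 14 cm above it; one mistaken move during tipping briefly put the cup against something, most likely the tin's rim (about 7 N), and the tin stayed standing.

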